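Pick the brass spacer and clamp it in the length gauge

ROBOT

A 6-joint arm with a two-finger parallel gripper is mounted at the origin on the work surface. World frame = base frame: x ahead of the robot, y to its left, z up, the work surface at z = 0. Lengths are in m, angles in rad, forces in N, time in s.
With the tool pointing down it reaches from about 0.35 to 0.975 m from the base axis. Payload 4.9 kg.
Tool frame: the origin (TCP) lies at the very end of the fingers, on their centre line; the grasp point (between the pads) lies 19 mm behind it; z points along the fingers, y is the line along which they close (so a half turn about z gives the same grasp; the last joint's range is limited). The gripper opens to 85 mm and grips with 20 to 120 N. Pads are 22 mm wide; open, the fingers measure 114 mm over their backs; the gripper's body (76 mm by 85 mm) begins 54 mm behind the grasp point. The pads swing forward as they close: fully open they stand 13 mm farther back than shut.
Start: joints at [1.096, 0.053, 1.613, -0, 1.476, -0.119], TCP at [0.218, 0.586, 0.231] pointing down, gripper open.
Joint ranges: [-3.01, 3.01], [-1.01, 2.22], [0.06, 2.58], [-1.02, 4.17], [0.09, 2.62], [-3.14, 3.14]. Speed limits (rad/s): [2.57, 2.57, 3.14, 3.14, 3.14, 3.14].

INTERFACE

Orientations are given as a unit quaternion [w, x, y, z].
In Python, from plant import manip gives the robot as it stands.
- The arm moves only by the tool send_rows, never from a script. Its argument "increments" is a list of rows, each an object of numbers: "claw": the closure, from -1 (fully open) to 1 (shut); "dx", "dy", "dz": the shift along the tool's x, y, z in units of 0.5 m (1.0 is 0.5 m); "yaw": the turn about the tool's z in units of 1.5 rad (1.0 is 1.5 rad). A call has 1 to 20 rows; each row is the pose to reach, as a shift and turn from the pose commanded when the call began, along the tool's axes at that moment; what a row does not reach only later rows make up. A row lasts 1/8 s, in which the tool goes at most 62.5 mm and 10.7 degrees, less where a joint would pass 70% of its speed; a pose out of reach is approached as far as the arm can. A call with a number of a shift or a turn outside -1 to 1 is refused whole. A call with a gripper value outside its range is refused whole. The fingers move at their own pace and stop on an object; the grip force is fixed at half the most. Time passes only in rows, so rows that repeat a pose let the fingers close. It gives the time, the measured TCP pose, the force, the opening and the grip force at its end, in the units of the state.
- manip.state(): the state, without advancing time (a new reading comes with each control period).
- manip.grab_frame(name): name is "scene" or "top" or "wrist"; returns the picture (420x560x3 uint8, red, green, blue); there is no depth.
- manip.camera_params(name): a dict with "camera_matrix" (3x3 intrinsics, pixels), "extrinsics" (4x4, takes a point from world to camera coordinates); the wrist camera has in their place "tool_from_camera" (4x4, takes a point from camera to tool coordinates, whose origin is the TCP and whose axes are the flange's). Camera axes: x right, y down, z forward; pixel columns grow to the right and rows downward; lengths in m; the calibration is good to about 2 mm. A picture is of the moment at which its call begins: read the wrist's pose just before it. camera_params takes no time and is no camera call.
- manip.job_done(): hands the job in; it is judged then, once.
The state is a dict: "time": time; "joint_pos": joint angles; "joint_vel": joint speeds; "joint_efforts": joint torques, N m; "tool_pos": TCP position; "tool_rot": TCP orientation; "contact_force": force on the tool from outside, world axes, zero at the start; "ft_torque": the same for the moment, N m; "gripper_width": opening from 0.0 (shut) to 1.0 (fully open); "grasp_force": force on a finger pad.
Only numpy, scipy, OpenCV 4.12 (cv2) and the standard library are available. Lean on these libraries where they do the work, as an engineer would, in place of code of your own. Each camera call takes 0.05 s, during which the arm holds its last target. There are 200 camera calls.

TASK

Pick the long brass spacer rod out of the blue pick bin under the wire shelf, lay it in the cradle of the length gauge and let go of it, then slide the red carriage up until it pinches the rod firmly but gently against the anvil, wherever that has been set, and leave it closed. Everything else in the bin stays in the bin, and the stapler, mug and tape reel on the desk are not to be disturbed.

Things in the scene. Friction and masses are not known exactly. Their poses are not given: they have to be found in the camera images.
- rack: Fixed black rack with a blue bin. Origin on the desk under the bin's centre; x into the rack (open front at -x), z up. In mm: bin inside x +-55, y +-124, floor z 40, front lip top z 65, sides 73, back 116. Wire shelf at z 199-207 over x -10..144, y +-153; stock bins on it at x > 50, to z 272. Only a 45 mm strip is open from above: lean the tool 30-40 deg, its body out over the lip.
- rod: TARGET: solid brass rod, 20 mm diameter, 60 mm long, 0.1 to 0.21 kg, lying on the bin floor in one of three places across the bin, its axis within about 17 deg of the rack's x. Local x is its axis; origin on its surface (underside at the start) at mid-length.
- rod_center (a point): Centre of the brass rod (mid-length, on its axis); 10 mm above the bin floor at the start.
- steel_rod: Grey steel rod of the same size as the target (20 x 60 mm), lying in the bin; leave it. Origin: its underside at mid-length.
- nylon_rod: White nylon rod, same size (20 x 60 mm), lying in the bin; leave it. Origin: its underside at mid-length.
- collar: Steel collar, 24 mm diameter, 12 mm high, in the bin; leave it. Origin: centre of its underside.
- bush: Short brass bush, 22 mm diameter, 17 mm high, upright in the bin; leave it. Origin: centre of its underside.
- bolt: Bolt standing on its head in the bin, head 24 mm diameter x 10 mm, shank 12 mm diameter to 35 mm high; leave it. Origin: centre of its underside.
- gauge: Fixed grey gauge. Origin on the desk under the cradle's middle; x to the carriage, z up. In mm: base x -130..180, y +-50. Blue anvil, hand-set, not reported: its face is somewhere at x -76..-40; 24 thick, steel nose y +-18, top z 74. Cradle x -87..57: two bars of diameter 6, 11 apart, centres z 50, on a thin web; a rod in it has its axis at y 0, z 62. Guide bars y +-31, tops z 42.
- carriage (a joint): Travel (m) of the red carriage to the anvil: 0 open, 0.088 shut. Its jaw face is at gauge x = 60 mm minus the travel, so with the rod hard on the anvil it reads 0.040 to 0.076, depending on the anvil. Starts at 0 to 0.010, slides with about 3 N friction, stays where it is left. Top z 74 mm, 70 mm long, 76 mm wide.
- knob (a point): Centre of the top of the carriage's black knob: upright cylinder 20 mm diameter, from z = 74 to 120 mm above the desk, on the gauge's centre line, 42 mm behind the jaw face; free all round to pinch from above or push.
- stapler: Blue and black stapler, 130 x 34 x 33 mm, bystander. Origin: centre of its underside.
- mug: Red mug, 80 mm diameter, 95 mm high, bystander. Origin: centre of its underside.
- tape: Grey tape reel lying flat, 90 mm diameter, 24 mm high, bystander. Origin: centre of its underside.

How it is judged:
By the outcome, as a careful person would: the job done as asked, in the order asked, and still so for the second after the job is handed in, with the robot touching nothing.
It also fails if it takes over 58 s, if anything falls off the work surface, if the arm or the gripper's body presses on something with over 40 N, if the wrist force passes 120 N, or if a joint passes its speed limit or range.

## Working session

There is one attempt and no reset: what is moved stays moved. The work goes in short steps, Python scripts to look and compute and a tool call to move; the robot and the scene stay as the last step left them, time stands still between calls to the robot, and variables do not carry over. Pictures are saved under pics/ and viewed, at most 10 in all, crops included, and the job is handed in when it is done.

Besides the shell and the picture viewer there is one more tool, called after ">>>" by a JSON object that holds its "op" and its "data". send_rows: Moves the arm, as the interface text tells. Shifts and turns lie within -1 to 1; 1 stands for 0.5 m of shift or 1.5 rad of turn. Its arguments: {"type":"object","properties":{"increments":{"type":"array","items":{"type":"object","properties":{"claw":{"type":"number"},"dx":{"type":"number"},"dy":{"type":"number"},"dz":{"type":"number"},"yaw":{"type":"number"}}}}},"required":["increments"]}

```bash
mkdir -p pics; ls; python3 - <<'E'
from plant import manip
import cv2,json,numpy as np
print(manip.state())
for n in("scene","top"):
    f=manip.grab_frame(n); cv2.imwrite(f"pics/{n}0.png",f[:,:,::-1])
for n in("scene","top","wrist"): 
    c=manip.camera_params(n); print(n,{k:np.round(v,4).tolist() for k,v in c.items() if hasattr(v,'__len__')})
E
```

```text
pics
{'time': 0.0, 'joint_pos': array([ 1.09597887e+00,  5.33682114e-02,  1.61429357e+00, -2.59564893e-06,
        1.47597022e+00, -1.18964208e-01]), 'joint_vel': array([-0.00111305, -0.00217074,  0.00200959,  0.00140516,  0.00072666,
        0.00060349]), 'joint_efforts': array([ 4.92543822e-04, -3.93712127e+01, -3.70165908e+01, -1.46758939e-04,
        7.32923218e-03, -2.40835516e-05]), 'tool_pos': array([0.21744019, 0.5853005 , 0.23005622]), 'tool_rot': array([-2.97069373e-04,  1.76989101e-01,  9.84212283e-01, -9.75443991e-04]), 'contact_force': array([ 0.02989048,  0.05942781, -0.03451567]), 'ft_torque': array([-0.03469403, -0.00227847,  0.0516567 ]), 'grasp_force': 0.0, 'gripper_width': 1.0023741246108366}
scene {'camera_matrix': [[536.0602, 0.0, 273.2624], [0.0, 536.0602, 212.1991], [0.0, 0.0, 1.0]], 'extrinsics': [[0.4847, 0.8745, -0.0205, -0.2214], [0.6157, -0.3577, -0.7022, -0.3172], [-0.6213, 0.3277, -0.7117, 1.7936], [0.0, 0.0, 0.0, 1.0]]}
top {'camera_matrix': [[398.3189, 0.0, 278.3749], [0.0, 398.3189, 213.1605], [0.0, 0.0, 1.0]], 'extrinsics': [[0.0193, -0.9993, 0.0322, -0.0665], [-0.9879, -0.024, -0.1533, 0.5732], [0.154, -0.0289, -0.9877, 0.9169], [0.0, 0.0, 0.0, 1.0]]}
wrist {'camera_matrix': [[366.4166, 0.0, 285.7948], [0.0, 366.4166, 208.198], [0.0, 0.0, 1.0]], 'tool_from_camera': [[0.0018, -0.958, -0.2869, 0.0734], [1.0, 0.002, -0.0003, -0.0005], [0.0009, -0.2869, 0.958, -0.1428], [0.0, 0.0, 0.0, 1.0]]}
```

View pics/scene0.png

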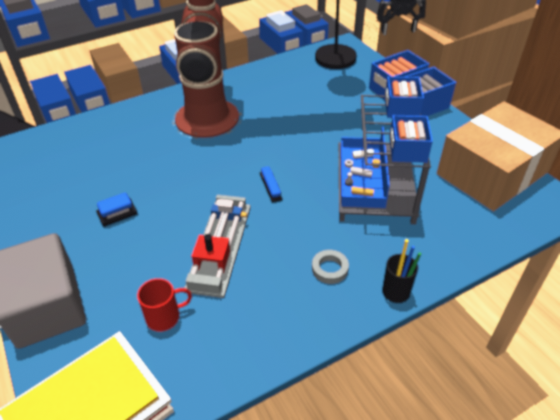

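View pics/top0.png

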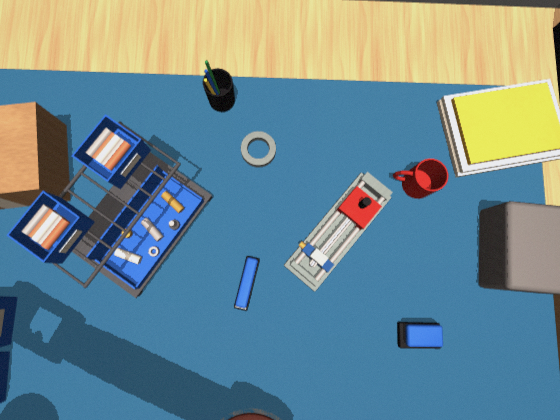

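The scene picture shows the brass rod in the bin at about (362,190), and the top picture shows it at about (173,202). In the top picture the carriage is at about (360,205) and the anvil at about (318,255). I'll enlarge both.

```bash
python3 - <<'E'
import cv2,numpy as np
t=cv2.imread("pics/top0.png")
def cr(i,x,y,w,h,s):
    c=cv2.resize(i[y:y+h,x:x+w],None,fx=s,fy=s,interpolation=cv2.INTER_CUBIC)
    for k in range(0,w,20): cv2.putText(c,str(x+k),(k*s,8),0,.33,(255,255,255),1); cv2.line(c,(k*s,10),(k*s,16),(255,255,255),1)
    for k in range(0,h,20): cv2.putText(c,str(y+k),(0,k*s+4),0,.33,(255,255,255),1)
    return c
cv2.imwrite("pics/c1.png",cr(t,70,110,155,145+45,3+0)) if 0 else cv2.imwrite("pics/c1.png",np.hstack([cr(t,80,155,135,145,4)[:480],cr(t,280,165,60*2-5,145,4)[:480]][:1]+[cr(t,280,170,62,120,4)[:480]]))
cv2.imwrite("pics/c2.png",cr(t,280,165,120,130,4))
E
```

```text
(no output)
```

View pics/c1.png

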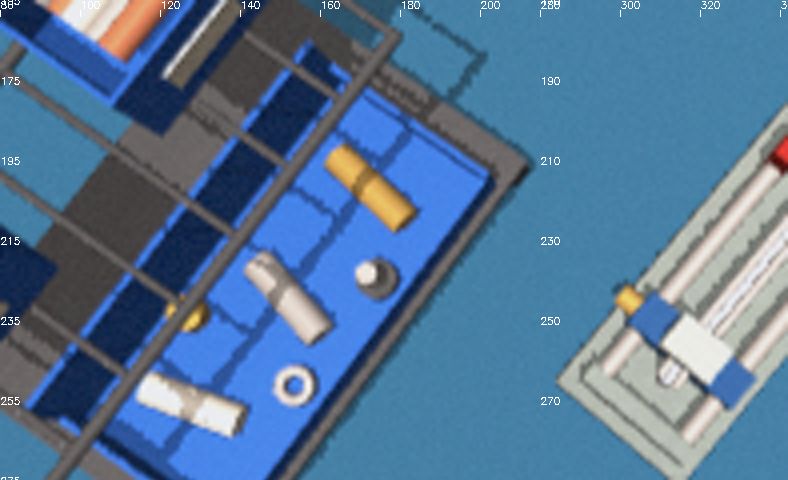

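View pics/c2.png

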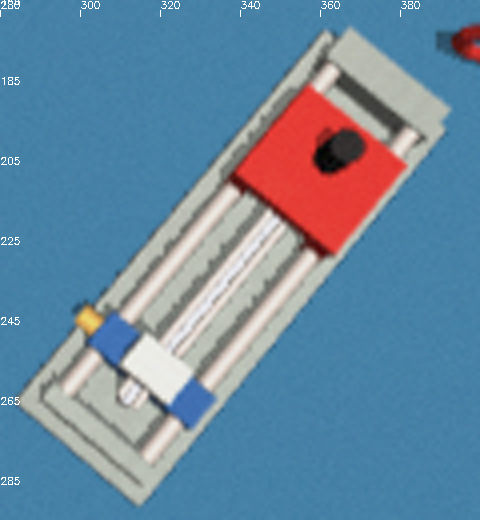

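```bash
cat > h.py <<'E'
import numpy as np
from plant import manip
def ray(n,u,v,z):
    c=manip.camera_params(n);K=np.array(c["camera_matrix"]);E=np.array(c["extrinsics"])
    R,t=E[:3,:3],E[:3,3];o=-R.T@t;d=R.T@np.linalg.solve(K,[u,v,1.])
    return o+d*(z-o[2])/d[2]
E
python3 - <<'E'
from h import *
np.set_printoptions(precision=4,suppress=True)
A=lambda u,v,z:ray("top",80+u/4,155+v/4,z)[:2]
B=lambda u,v,z:ray("top",280+u/4,165+v/4,z)[:2]
def seg(n,a,b): d=b-a;print(n,a,b,'mid',(a+b)/2,'len',np.hypot(*d),'ang',np.degrees(np.arctan2(d[1],d[0])))
seg('rod',A(407,221,.05),A(335,158,.05))
seg('steelrod',A(320,335,.05),A(255,260,.05))
seg('shelf front',A(398,35,.203),A(50,470,.203))
seg('lip front',A(492,178,.065),A(285,455,.065))
print('bolt top',A(368,273,.075),'collar',A(294,386,.052),'bush top',A(188,315,.057))
c=[B(312,82,.074),B(235,172,.074),B(330,255,.074),B(408,163,.074)]
seg('car front',c[1],c[2]);seg('car rear',c[0],c[3]);seg('car side',c[1],c[0]);seg('car side2',c[2],c[3]);print('car centre',sum(c)/4)
print('knob',B(346,146,.12))
seg('anvil front',B(113,312,.074),B(215,400,.074));seg('anvil back',B(88,343,.074),B(188,427,.074))
seg('nose front',B(148,333,.074),B(194,372,.074))
seg('guide bar',B(68,390,.042),B(325,75,.042));seg('guide2',B(150,455,.042),B(410,135,.042))
for z in(0.01,.02):
  seg('base-end',B(20,400,z),B(140,503,z)); seg('base side',B(140,503,z),B(450,110,z))
E
```

```text
rod [0.5752 0.177 ] [0.6124 0.222 ] mid [0.5938 0.1995] len 0.0583692072161926 ang 50.43219838104499
steelrod [0.5059 0.2241] [0.5496 0.2651] mid [0.5278 0.2446] len 0.059915746935061555 ang 43.24028772146798
shelf front [0.6469 0.1541] [0.4246 0.3091] mid [0.5357 0.2316] len 0.2709516680591215 ang 145.098343476703
lip front [0.5997 0.1254] [0.4354 0.2355] mid [0.5176 0.1805] len 0.1978203791123235 ang 146.17005381113768
bolt top [0.5403 0.1923] collar [0.4756 0.2367] bush top [0.5154 0.2994]
car front [ 0.5858 -0.1954] [ 0.5378 -0.2511] mid [ 0.5618 -0.2232] len 0.0735608735327878 ang -130.6983121163812
car rear [ 0.6413 -0.2417] [ 0.5937 -0.2984] mid [ 0.6175 -0.2701] len 0.07402027414525109 ang -130.01691398360944
car side [ 0.5858 -0.1954] [ 0.6413 -0.2417] mid [ 0.6136 -0.2185] len 0.07234801023752041 ang -39.842185565872455
car side2 [ 0.5378 -0.2511] [ 0.5937 -0.2984] mid [ 0.5658 -0.2748] len 0.07322289269974695 ang -40.20781820877174
car centre [ 0.5897 -0.2467]
knob [ 0.5942 -0.2498]
anvil front [ 0.5016 -0.1239] [ 0.4521 -0.1832] mid [ 0.4769 -0.1535] len 0.077280942613822
[... 243 characters left out ...]
29.32498185884083
guide bar [ 0.4572 -0.1007] [ 0.6534 -0.2573] mid [ 0.5553 -0.179 ] len 0.2510779966445795 ang -38.5845479259987
guide2 [ 0.4199 -0.1499] [ 0.6171 -0.3095] mid [ 0.5185 -0.2297] len 0.25363897333611785 ang -38.98483142019334
base-end [ 0.4515 -0.0738] [ 0.3907 -0.148 ] mid [ 0.4211 -0.1109] len 0.09599326382118374 ang -129.3127996559999
base side [ 0.3907 -0.148 ] [ 0.6403 -0.345 ] mid [ 0.5155 -0.2465] len 0.3180138019696668 ang -38.274576254671956
base-end [ 0.4512 -0.0733] [ 0.391  -0.1468] mid [ 0.4211 -0.1101] len 0.09501929411069394 ang -129.31279965599995
base side [ 0.391  -0.1468] [ 0.6382 -0.3418] mid [ 0.5146 -0.2443] len 0.3147871608668792 ang -38.27457625467193
```

The rod's axis fits at z = 50 mm, with a length of 58 mm against 60 nominal. It lies about 5° off rack x, and the gauge axis is at about -39°. The rows carry no tilt command, so I'll test in free air how the arm behaves at the edge of its reach.

>>> {"op": "send_rows", "data": {"increments": [{"dz":-1,"claw":-1},{"dz":-1,"claw":-1},{"dz":-1,"claw":-1},{"dz":-1,"claw":-1},{"dz":-1,"claw":-1},{"dz":-1,"claw":-1},{"dz":-1,"claw":-1},{"dz":-1,"claw":-1},{"dz":-1,"claw":-1},{"dz":-1,"claw":-1}]}}

```text
invalid input
```

```bash
cat >> h.py <<'E'
from scipy.spatial.transform import Rotation as Ro
np.set_printoptions(precision=4,suppress=True)
def st():
    s=manip.state();q=s["tool_rot"];R=Ro.from_quat([q[1],q[2],q[3],q[0]]).as_matrix()
    print('t',s["time"],'j',s["joint_pos"],'p',s["tool_pos"],'w',s["gripper_width"],'gf',s["grasp_force"],'F',s["contact_force"])
    print('R cols x',R[:,0],'y',R[:,1],'z',R[:,2]);return s["tool_pos"],R
E
python3 -c "
from h import *
st()"
```

```text
t 0.1 j [ 1.096   0.0533  1.6142 -0.      1.476  -0.119 ] p [0.2175 0.5853 0.2302] w 1.000315950785693 gf 0.0 F [-0.7175  0.2772 -0.3547]
R cols x [-0.9374  0.3484  0.0002] y [ 0.3484  0.9374 -0.0019] z [-0.0009 -0.0017 -1.    ]
```

>>> {"op": "send_rows", "data": {"increments": [{"dx":0,"dy":0,"dz":-1,"yaw":0,"claw":-1},{"dx":0,"dy":0,"dz":-1,"yaw":0,"claw":-1},{"dx":0,"dy":0,"dz":-1,"yaw":0,"claw":-1},{"dx":0,"dy":0,"dz":-1,"yaw":0,"claw":-1},{"dx":0,"dy":0,"dz":-1,"yaw":0,"claw":-1},{"dx":0,"dy":0,"dz":-1,"yaw":0,"claw":-1},{"dx":0,"dy":0,"dz":-1,"yaw":0,"claw":-1},{"dx":0,"dy":0,"dz":-1,"yaw":0,"claw":-1},{"dx":0,"dy":0,"dz":-1,"yaw":0,"claw":-1},{"dx":0,"dy":0,"dz":-1,"yaw":0,"claw":-1}]}}

```text
time: 1.35
tool_pos: [0.2181, 0.5865, 0.7302]
tool_rot: [-0.0, 0.177, 0.984, -0.001]
contact_force: [0.3, 0.5, -0.5]
gripper_width: 1.001
grasp_force: 0.0
```

```bash
python3 -c "
from h import *
st()"
```

```text
t 1.35 j [ 1.096   0.2914  0.4947 -0.      2.3568 -0.119 ] p [0.2181 0.5865 0.7302] w 1.001430758584854 gf 0.0 F [ 0.3092  0.483  -0.4978]
R cols x [-0.9374  0.3483  0.0001] y [ 0.3483  0.9374 -0.0012] z [-0.0006 -0.0011 -1.    ]
```

>>> {"op": "send_rows", "data": {"increments": [{"dx":-0.2,"dy":-0.44,"dz":0,"yaw":0,"claw":-1},{"dx":-0.2,"dy":-0.44,"dz":0,"yaw":0,"claw":-1},{"dx":-0.2,"dy":-0.44,"dz":0,"yaw":0,"claw":-1},{"dx":-0.2,"dy":-0.44,"dz":0,"yaw":0,"claw":-1},{"dx":-0.2,"dy":-0.44,"dz":-0.6,"yaw":0,"claw":-1},{"dx":-0.2,"dy":-0.44,"dz":-0.6,"yaw":0,"claw":-1},{"dx":-0.2,"dy":-0.44,"dz":-0.6,"yaw":0,"claw":-1},{"dx":-0.2,"dy":-0.44,"dz":-0.6,"yaw":0,"claw":-1},{"dx":-0.2,"dy":-0.44,"dz":-0.6,"yaw":0,"claw":-1},{"dx":-0.2,"dy":-0.44,"dz":-0.6,"yaw":0,"claw":-1}]}}

```text
time: 2.6
tool_pos: [0.2317, 0.3396, 0.8866]
tool_rot: [0.016, 0.177, 0.984, 0.024]
contact_force: [-0.5, -0.4, 0.1]
gripper_width: 0.999
grasp_force: 0.0
```

```bash
python3 -c "
from h import *
st()"
```

```text
t 2.6 j [ 0.79    0.0683  0.3966  0.0014  2.6187 -0.424 ] p [0.2317 0.3396 0.8866] w 0.9994983108988048 gf 0.0 F [-0.5334 -0.4245  0.0846]
R cols x [-0.9369  0.3487 -0.0233] y [0.3471 0.9363 0.053 ] z [ 0.0403  0.0416 -0.9983]
```

>>> {"op": "send_rows", "data": {"increments": [{"dx":0,"dy":0,"dz":-0.6,"yaw":0,"claw":-1},{"dx":0,"dy":0,"dz":-0.6,"yaw":0,"claw":-1},{"dx":0,"dy":0,"dz":-0.6,"yaw":0,"claw":-1},{"dx":0,"dy":0,"dz":-0.6,"yaw":0,"claw":-1},{"dx":0,"dy":0,"dz":-0.6,"yaw":0,"claw":-1}]}}

```text
time: 3.22
tool_pos: [0.2183, 0.3228, 0.9099]
tool_rot: [0.034, 0.177, 0.982, 0.05]
contact_force: [0.4, 0.1, -0.1]
gripper_width: 1.002
grasp_force: 0.0
```

```bash
python3 -c "
from h import *
st()"
```

```text
t 3.225 j [ 0.7832  0.0513  0.3516  0.0035  2.6189 -0.4286] p [0.2183 0.3228 0.9099] w 1.001743671669543 gf 0.0 F [ 0.3657  0.1178 -0.0583]
R cols x [-0.9353  0.3504 -0.0484] y [0.3438 0.9327 0.1092] z [ 0.0834  0.0855 -0.9928]
```

>>> {"op": "send_rows", "data": {"increments": [{"dx":0,"dy":0,"dz":0.3,"yaw":0,"claw":-1},{"dx":0,"dy":0,"dz":0.3,"yaw":0,"claw":-1},{"dx":0,"dy":0,"dz":0.3,"yaw":0,"claw":-1},{"dx":0,"dy":0,"dz":0.3,"yaw":0,"claw":-1}]}}

```text
time: 3.72
tool_pos: [0.2316, 0.3363, 0.7566]
tool_rot: [0.031, 0.177, 0.983, 0.046]
contact_force: [0.4, 1.0, -0.0]
gripper_width: 1.002
grasp_force: 0.0
```

```bash
python3 -c "
from h import *
st()"
```

```text
t 3.725 j [ 0.7839 -0.2664  1.0081  0.0022  2.2884 -0.4295] p [0.2316 0.3363 0.7566] w 1.0018829218495007 gf 0.0 F [ 0.4493  0.9571 -0.0115]
R cols x [-0.9356  0.3502 -0.045 ] y [0.3444 0.9333 0.1018] z [ 0.0776  0.0797 -0.9938]
```

```bash
cat >> h.py <<'E'
def fk(P,j):
    r0,z0,L1,L2,de,d,lat=P;a=j[1];b=a+j[2];c=b+j[4]
    r=r0+L1*np.sin(a)+L2*np.sin(b+de)+d*np.sin(c); z=z0+L1*np.cos(a)+L2*np.cos(b+de)+d*np.cos(c)
    u=np.array([np.cos(j[0]),np.sin(j[0])]);xy=r*u+lat*np.array([-u[1],u[0]])
    return np.array([*xy,z])
def fit(D):
    from scipy.optimize import least_squares
    return least_squares(lambda P:np.ravel([fk(P,j)-np.array(p) for j,p in D]),[0,.35,.4,.4,.1,.25,.0],x_scale=.1)
D=[([1.096,.0533,1.6142,0,1.476],[.2175,.5853,.2302]),([1.096,.2914,.4947,0,2.3568],[.2181,.5865,.7302]),
([.79,.0683,.3966,0,2.6187],[.2317,.3396,.8866]),([.7832,.0513,.3516,0,2.6189],[.2183,.3228,.9099]),([.7839,-.2664,1.0081,0,2.2884],[.2316,.3363,.7566])]
E
python3 -c "
from h import *
f=fit(D);print(f.x,np.abs(f.fun).max())
P=f.x
for j3 in(.06,.3,.6,.9,1.2):
  for t in(.3,.6): 
    j2=np.pi-2.615-t-j3; print(j3,t,j2, fk(P,[0,j2,j3,0,2.615]))
print('low/in: j3 2.58')
for j2 in(0,.3,.6,.9):
  for j3 in(2.2,2.55): print(j2,j3,fk(P,[0,j2,j3,0,.1]),'tilt',j2+j3+.1-np.pi)
"
```

```text
[0.0001 0.2377 0.4262 0.6173 0.1557 0.279  0.0744] 0.00025387610074970035
0.06 0.3 0.16659265358979292 [0.3835 0.0744 0.9643]
0.06 0.6 -0.13340734641020707 [0.1517 0.0744 1.0451]
0.3 0.3 -0.07340734641020707 [0.2816 0.0744 0.969 ]
0.3 0.6 -0.37340734641020706 [0.0529 0.0744 1.0195]
0.6 0.3 -0.37340734641020706 [0.1573 0.0744 0.9408]
0.6 0.6 -0.673407346410207 [-0.0575  0.0744  0.9559]
0.9 0.3 -0.673407346410207 [0.047  0.0744 0.8771]
0.9 0.6 -0.9734073464102071 [-0.1441  0.0744  0.8624]
1.2 0.3 -0.9734073464102071 [-0.0396  0.0744  0.7837]
1.2 0.6 -1.273407346410207 [-0.1992  0.0744  0.7476]
low/in: j3 2.58
0 2.2 [0.6448 0.0744 0.0418] tilt -0.8415926535897928
0 2.55 [ 0.3924  0.0744 -0.1416] tilt -0.4915926535897932
0.3 2.2 [ 0.5581  0.0744 -0.14  ] tilt -0.541592653589793
0.3 2.55 [ 0.2628  0.0744 -0.2406] tilt -0.19159265358979338
0.6 2.2 [ 0.4216  0.0744 -0.288 ] tilt -0.24159265358979276
0.6 2.55 [ 0.1097  0.0744 -0.2968] tilt 0.10840734641020688
0.9 2.2 [ 0.2474  0.0744 -0.3891] tilt 0.05840734641020706
0.9 2.55 [-0.0532  0.0744 -0.3054] tilt 0.4084073464102067
```

The rod fit and the arm model agree: the fit error is 0.25 mm. Pushing against the j5 limit leans the tool outward, and the lean is kept afterwards, so this gives the lean I need through ordinary rows. I'll turn the gripper and get into position to lean toward azimuth 50°.

>>> {"op": "send_rows", "data": {"increments": [{"dx":0.054,"dy":0.046,"dz":-0.32,"yaw":-0.82,"claw":-1},{"dx":0.054,"dy":0.046,"dz":-0.32,"yaw":-0.82,"claw":-1},{"dx":0.054,"dy":0.046,"dz":-0.32,"yaw":-0.82,"claw":-1},{"dx":0.054,"dy":0.046,"dz":-0.32,"yaw":-0.82,"claw":-1},{"dx":0.054,"dy":0.046,"dz":-0.32,"yaw":-0.82,"claw":-1},{"dx":0.054,"dy":0.046,"dz":-0.32,"yaw":-0.82,"claw":-1},{"dx":0.054,"dy":0.046,"dz":-0.32,"yaw":-0.82,"claw":-1}]}}

```text
time: 4.6
tool_pos: [0.199, 0.351, 0.9143]
tool_rot: [0.063, -0.424, 0.903, 0.024]
contact_force: [-0.2, 0.6, -0.2]
gripper_width: 0.998
grasp_force: 0.0
```

```bash
cat >> h.py <<'E'
def inc(p,R,goal): return R.T@(np.array(goal)-p)/.5
def lean(R):
    z=R[:,2];x=R[:,0];print('lean',np.degrees(np.arccos(-z[2])),'az',np.degrees(np.arctan2(z[1],z[0])),'x az',np.degrees(np.arctan2(x[1],x[0])))
E
python3 -c "
from h import *
p,R=st();lean(R)
print(inc(p,R,p+.3*np.array([-.643,-.766,0])),inc(p,R,p+.3*np.array([-.643,-.766,0.3])))"
```

```text
t 4.6 j [ 0.877   0.0962  0.2904 -0.0192  2.62   -1.5895] p [0.199  0.351  0.9143] w 0.9978401069732641 gf 0.0 F [-0.1903  0.6154 -0.2322]
R cols x [-0.6321 -0.7631 -0.1345] y [-0.7693  0.6389 -0.0098] z [ 0.0934  0.0973 -0.9909]
lean 7.750530520939641 az 46.17712861501615 x az -129.6334497417315
[ 0.5946  0.0032 -0.0807] [ 0.5704  0.0014 -0.2591]
```

>>> {"op": "send_rows", "data": {"increments": [{"dx":0.59,"dy":0,"dz":-0.16,"yaw":0,"claw":-1},{"dx":0.59,"dy":0,"dz":-0.16,"yaw":0,"claw":-1},{"dx":0.59,"dy":0,"dz":-0.16,"yaw":0,"claw":-1}]}}

```text
time: 4.97
tool_pos: [0.083, 0.217, 0.907]
tool_rot: [0.076, -0.422, 0.903, 0.03]
contact_force: [-0.2, -0.8, 1.2]
gripper_width: 0.997
grasp_force: 0.0
```

```bash
python3 -c "
from h import *
p,R=st();lean(R)"
```

```text
t 4.975 j [ 0.8992 -0.3031  0.661  -0.0302  2.62   -1.5727] p [0.083 0.217 0.907] w 0.9971393673917285 gf 0.0 F [-0.2294 -0.7587  1.2345]
R cols x [-0.6327 -0.757  -0.1631] y [-0.7661  0.6426 -0.0109] z [ 0.1131  0.1181 -0.9865]
lean 9.408726763909703 az 46.24215741303203 x az -129.8873846149706
```

>>> {"op": "send_rows", "data": {"increments": [{"dx":0,"dy":0,"dz":-0.9,"yaw":0,"claw":-1}]}}

```text
time: 5.1
tool_pos: [0.0778, 0.2169, 0.9292]
tool_rot: [0.101, -0.421, 0.901, 0.04]
contact_force: [-0.3, 0.3, 0.8]
gripper_width: 1.0
grasp_force: 0.0
```

>>> {"op": "send_rows", "data": {"increments": [{"dx":0,"dy":0,"dz":-0.9,"yaw":0,"claw":-1}]}}

```text
time: 5.22
tool_pos: [0.0766, 0.2222, 0.947]
tool_rot: [0.12, -0.42, 0.898, 0.048]
contact_force: [0.5, -0.3, -0.0]
gripper_width: 1.003
grasp_force: 0.0
```

>>> {"op": "send_rows", "data": {"increments": [{"dx":0,"dy":0,"dz":-0.9,"yaw":0,"claw":-1}]}}

```text
time: 5.35
tool_pos: [0.0707, 0.2215, 0.9634]
tool_rot: [0.14, -0.418, 0.896, 0.056]
contact_force: [-0.2, 0.4, 0.0]
gripper_width: 1.001
grasp_force: 0.0
```

>>> {"op": "send_rows", "data": {"increments": [{"dx":0,"dy":0,"dz":-0.9,"yaw":0,"claw":-1}]}}

```text
time: 5.48
tool_pos: [0.0617, 0.2167, 0.9784]
tool_rot: [0.16, -0.417, 0.892, 0.065]
contact_force: [0.3, 0.8, -0.2]
gripper_width: 1.001
grasp_force: 0.0
```

```bash
python3 -c "
from h import *
p,R=st();lean(R)"
```

```text
t 5.475 j [ 1.0618 -0.1769  0.3543 -0.1623  2.62   -1.5376] p [0.0617 0.2167 0.9784] w 1.0013054556392673 gf 0.0 F [ 0.2784  0.7661 -0.1936]
R cols x [-0.6013 -0.723  -0.3402] y [-0.7647  0.6441 -0.0172] z [ 0.2316  0.2498 -0.9402]
lean 19.9141565230179 az 47.16615681515346 x az -129.75093036301595
```

>>> {"op": "send_rows", "data": {"increments": [{"dx":0,"dy":0,"dz":-0.9,"yaw":0,"claw":-1}]}}

```text
time: 5.6
tool_pos: [0.0502, 0.2089, 0.992]
tool_rot: [0.18, -0.415, 0.889, 0.074]
contact_force: [0.1, -0.2, -0.5]
gripper_width: 0.998
grasp_force: 0.0
```

>>> {"op": "send_rows", "data": {"increments": [{"dx":0,"dy":0,"dz":-0.9,"yaw":0,"claw":-1}]}}

```text
time: 5.72
tool_pos: [0.0364, 0.1984, 1.0046]
tool_rot: [0.199, -0.413, 0.885, 0.082]
contact_force: [-0.2, 0.1, 0.3]
gripper_width: 1.004
grasp_force: 0.0
```

>>> {"op": "send_rows", "data": {"increments": [{"dx":0,"dy":0,"dz":-0.9,"yaw":0,"claw":-1}]}}

```text
time: 5.85
tool_pos: [0.0204, 0.1846, 1.0167]
tool_rot: [0.217, -0.41, 0.881, 0.09]
contact_force: [-0.0, 0.8, 1.3]
gripper_width: 1.001
grasp_force: 0.0
```

>>> {"op": "send_rows", "data": {"increments": [{"dx":0,"dy":0,"dz":-0.9,"yaw":0,"claw":-1}]}}

```text
time: 5.98
tool_pos: [0.0071, 0.1714, 1.0266]
tool_rot: [0.231, -0.409, 0.877, 0.096]
contact_force: [0.1, 0.3, 0.2]
gripper_width: 1.001
grasp_force: 0.0
```

>>> {"op": "send_rows", "data": {"increments": [{"dx":0,"dy":0,"dz":-0.9,"yaw":0,"claw":-1}]}}

```text
time: 6.1
tool_pos: [-0.0027, 0.1558, 1.0305]
tool_rot: [0.236, -0.414, 0.873, 0.101]
contact_force: [24.7, -21.0, -0.7]
gripper_width: 1.003
grasp_force: 0.0
```

```bash
python3 -c "
from h import *
p,R=st();lean(R)"
```

```text
t 6.1 j [ 1.8799 -0.049   0.0547 -1.0248  2.62   -1.5993] p [-0.0027  0.1558  1.0305] w 1.003271135661213 gf 0.0 F [ 24.6593 -21.0115  -0.7148]
R cols x [-0.5463 -0.6754 -0.4954] y [-0.7705  0.6372 -0.019 ] z [ 0.3285  0.3713 -0.8685]
lean 29.718736646726946 az 48.504563124165955 x az -128.96742601319534
```

```bash
python3 -c "
from h import *
p,R=st();lean(R)
for g in([.15,.25,.85],[.32,.27,.6],[.512,.108,.30]): print(inc(p,R,g))"
```

```text
t 6.1 j [ 1.8799 -0.049   0.0547 -1.0248  2.62   -1.5993] p [-0.0027  0.1558  1.0305] w 1.003271135661213 gf 0.0 F [ 24.6593 -21.0115  -0.7148]
R cols x [-0.5463 -0.6754 -0.4954] y [-0.7705  0.6372 -0.019 ] z [ 0.3285  0.3713 -0.8685]
lean 29.718736646726946 az 48.504563124165955 x az -128.96742601319534
[-0.1153 -0.1084  0.4838]
[-0.0803 -0.3354  1.0445]
[ 0.226  -0.8263  1.5714]
```

>>> {"op": "send_rows", "data": {"increments": [{"dx":-0.11,"dy":-0.11,"dz":0.48,"yaw":0,"claw":-1},{"dx":-0.11,"dy":-0.11,"dz":0.48,"yaw":0,"claw":-1},{"dx":-0.11,"dy":-0.11,"dz":0.48,"yaw":0,"claw":-1},{"dx":-0.11,"dy":-0.11,"dz":0.48,"yaw":0,"claw":-1},{"dx":-0.08,"dy":-0.33,"dz":1.0,"yaw":0,"claw":0},{"dx":-0.08,"dy":-0.33,"dz":1.0,"yaw":0,"claw":0.2},{"dx":-0.08,"dy":-0.33,"dz":1.0,"yaw":0,"claw":0.2},{"dx":-0.08,"dy":-0.33,"dz":1.0,"yaw":0,"claw":0.2},{"dx":-0.08,"dy":-0.33,"dz":1.0,"yaw":0,"claw":0.2},{"dx":-0.08,"dy":-0.33,"dz":1.0,"yaw":0,"claw":0.2}]}}

```text
time: 7.35
tool_pos: [0.2745, 0.2511, 0.6769]
tool_rot: [0.239, -0.411, 0.874, 0.1]
contact_force: [0.5, -0.2, 0.5]
gripper_width: 0.401
grasp_force: 0.0
```

```bash
python3 -c "
from h import *
p,R=st();lean(R)
for g in([.512,.108,.30],): print(inc(p,R,g))"
```

```text
t 7.35 j [ 0.3605 -0.7186  1.5114  0.2412  1.8653 -1.9613] p [0.2745 0.2511 0.6769] w 0.4005964249387553 gf 0.0 F [ 0.5073 -0.1729  0.4585]
R cols x [-0.5483 -0.6702 -0.5002] y [-0.7658  0.6427 -0.0219] z [ 0.3361  0.371  -0.8657]
lean 30.041964958960854 az 47.82550630154157 x az -129.28479173980432
[ 0.3083 -0.5312  0.706 ]
```

>>> {"op": "send_rows", "data": {"increments": [{"dx":0.31,"dy":-0.53,"dz":0.71,"yaw":0,"claw":0.2},{"dx":0.31,"dy":-0.53,"dz":0.71,"yaw":0,"claw":0.2},{"dx":0.31,"dy":-0.53,"dz":0.71,"yaw":0,"claw":0.2},{"dx":0.31,"dy":-0.53,"dz":0.71,"yaw":0,"claw":0.2},{"dx":0.31,"dy":-0.53,"dz":0.71,"yaw":0,"claw":0.2},{"dx":0.31,"dy":-0.53,"dz":0.71,"yaw":0,"claw":0.2},{"dx":0.31,"dy":-0.53,"dz":0.71,"yaw":0,"claw":0.2},{"dx":0.31,"dy":-0.53,"dz":0.71,"yaw":0,"claw":0.2},{"dx":0.31,"dy":-0.53,"dz":0.71,"yaw":0,"claw":0.2},{"dx":0.31,"dy":-0.53,"dz":0.71,"yaw":0,"claw":0.2}]}}

```text
time: 8.6
tool_pos: [0.5107, 0.1086, 0.2983]
tool_rot: [0.238, -0.411, 0.874, 0.099]
contact_force: [0.2, 0.5, 0.6]
gripper_width: 0.397
grasp_force: 0.0
```

```bash
python3 -c "
from h import *
import cv2
p,R=st();lean(R)
f=manip.grab_frame('wrist');cv2.imwrite('pics/w1.png',f[:,:,::-1]);np.savez('w1',p=p,R=R)
print(inc(p,R,[.5948,.2006,.0474]))"
```

```text
t 8.6 j [-0.1662 -0.4951  2.0283  0.4469  1.3323 -2.6629] p [0.5107 0.1086 0.2983] w 0.3969026153824793 gf 0.0 F [0.1695 0.5246 0.6354]
R cols x [-0.5478 -0.672  -0.4982] y [-0.7666  0.6417 -0.0225] z [ 0.3349  0.3696 -0.8667]
lean 29.917518017259194 az 47.82590581046571 x az -129.1878165071893
[0.0341 0.0004 0.5592]
```

View pics/w1.png

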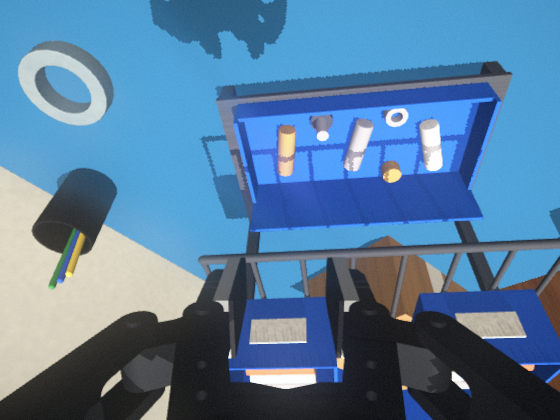

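The wrist view looks into the bin from the front. The brass rod runs from (288,125) to (286,177), the bolt's shank top is at (322,136), and the steel rod is at (358,145). I'll measure the rod again from here.

```bash
cat >> h.py <<'E'
def wray(u,v,z,p,R):
    c=manip.camera_params("wrist");K=np.array(c["camera_matrix"]);T=np.array(c["tool_from_camera"])
    o=R@T[:3,3]+p;d=R@T[:3,:3]@np.linalg.solve(K,[u,v,1.]);return o+d*(z-o[2])/d[2]
E
python3 -c "
from h import *
f=np.load('w1.npz');p,R=f['p'],f['R']
a=wray(288,125,.052,p,R);b=wray(286,177,.052,p,R);d=b-a
print(a,b,(a+b)/2,np.hypot(*d[:2]),np.degrees(np.arctan2(d[1],d[0])))
print('boltshank top',wray(322,136,.075,p,R),'lip corners',wray(240,113,.065,p,R),wray(499,97,.065,p,R))
for C in([.5938,.1995,.05],[*((a+b)/2)[:2],.05]): 
  G=np.array(C)+.003*R[:,2]; print(G,inc(p,R,G))
"
```

```text
[0.5691 0.1742 0.052 ] [0.6182 0.2297 0.052 ] [0.5936 0.2019 0.052 ] 0.07411905734800585 48.545133483856034
boltshank top [0.5404 0.1945 0.075 ] lip corners [0.5918 0.1265 0.065 ] [0.3876 0.2696 0.065 ]
[0.5948 0.2006 0.0474] [0.0341 0.0004 0.5592]
[0.5946 0.203  0.0474] [0.031  0.0038 0.5609]
```

>>> {"op": "send_rows", "data": {"increments": [{"dx":0.033,"dy":0.002,"dz":0.1,"yaw":0,"claw":0.2},{"dx":0.033,"dy":0.002,"dz":0.2,"yaw":0,"claw":0.2},{"dx":0.033,"dy":0.002,"dz":0.3,"yaw":0,"claw":0.2},{"dx":0.033,"dy":0.002,"dz":0.38,"yaw":0,"claw":0.2},{"dx":0.033,"dy":0.002,"dz":0.44,"yaw":0,"claw":0.2},{"dx":0.033,"dy":0.002,"dz":0.49,"yaw":0,"claw":0.2},{"dx":0.033,"dy":0.002,"dz":0.52,"yaw":0,"claw":0.2},{"dx":0.033,"dy":0.002,"dz":0.54,"yaw":0,"claw":0.2},{"dx":0.033,"dy":0.002,"dz":0.558,"yaw":0,"claw":0.2},{"dx":0.033,"dy":0.002,"dz":0.558,"yaw":0,"claw":0.2},{"dx":0.033,"dy":0.002,"dz":0.558,"yaw":0,"claw":0.2}]}}

```text
time: 10.02
tool_pos: [0.5923, 0.2011, 0.0446]
tool_rot: [0.237, -0.411, 0.875, 0.1]
contact_force: [0.4, -0.7, 0.3]
gripper_width: 0.398
grasp_force: 0.0
```

```bash
python3 -c "
from h import *
import cv2
p,R=st();lean(R)
f=manip.grab_frame('wrist');cv2.imwrite('pics/w2.png',f[:,:,::-1])"
```

```text
t 10.025 j [ 0.047   0.0343  2.0377  0.5377  0.7625 -2.7386] p [0.5923 0.2011 0.0446] w 0.39759952519614206 gf 0.0 F [ 0.3792 -0.6888  0.2932]
R cols x [-0.5501 -0.6715 -0.4966] y [-0.7663  0.6422 -0.0196] z [ 0.332   0.3698 -0.8678]
lean 29.79976882142375 az 48.0770333007345 x az -129.32433769613124
```

View pics/w2.png

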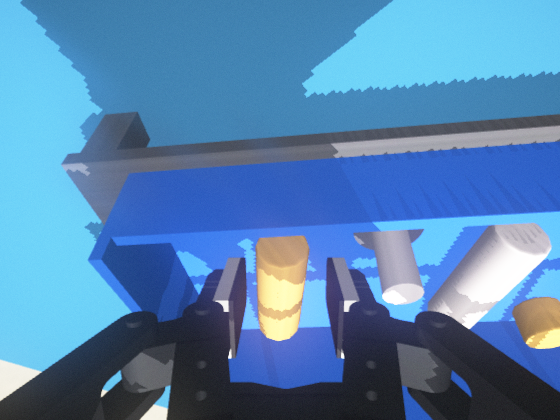

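The rod sits between the open fingers, from (282,240) to (279,330), and nothing is touching. The TCP is about 3 mm low, so I'll raise it slightly and then close.

>>> {"op": "send_rows", "data": {"increments": [{"dx":0,"dy":0,"dz":-0.006,"yaw":0,"claw":0.2},{"dx":0,"dy":0,"dz":-0.006,"yaw":0,"claw":1},{"dx":0,"dy":0,"dz":-0.006,"yaw":0,"claw":1},{"dx":0,"dy":0,"dz":-0.006,"yaw":0,"claw":1},{"dx":0,"dy":0,"dz":-0.006,"yaw":0,"claw":1},{"dx":0,"dy":0,"dz":-0.006,"yaw":0,"claw":1}]}}

```text
time: 10.82
tool_pos: [0.5916, 0.2, 0.0476]
tool_rot: [0.237, -0.411, 0.875, 0.1]
contact_force: [-2.5, -2.5, 5.8]
gripper_width: 0.199
grasp_force: 58.6
```

```bash
python3 -c "
from h import *
p,R=st();lean(R)"
```

```text
t 10.825 j [ 0.0449  0.0269  2.0394  0.5356  0.7681 -2.7372] p [0.5916 0.2    0.0476] w 0.19911367883607653 gf 58.61629843711853 F [-2.4578 -2.5132  5.8289]
R cols x [-0.5497 -0.6715 -0.4969] y [-0.7664  0.6421 -0.02  ] z [ 0.3325  0.3698 -0.8676]
lean 29.821317017337215 az 48.04677261672273 x az -129.3032297652613
```

>>> {"op": "send_rows", "data": {"increments": [{"dx":0,"dy":0,"dz":-0.03,"yaw":0,"claw":1},{"dx":0,"dy":0,"dz":-0.06,"yaw":0,"claw":1},{"dx":0,"dy":0,"dz":-0.1,"yaw":0,"claw":1},{"dx":0,"dy":0,"dz":-0.16,"yaw":0,"claw":1},{"dx":0,"dy":0,"dz":-0.24,"yaw":0,"claw":1},{"dx":0,"dy":0,"dz":-0.32,"yaw":0,"claw":1},{"dx":0,"dy":0,"dz":-0.42,"yaw":0,"claw":1},{"dx":0,"dy":0,"dz":-0.5,"yaw":0,"claw":1}]}}

```text
time: 11.82
tool_pos: [0.5072, 0.1069, 0.2661]
tool_rot: [0.237, -0.411, 0.875, 0.099]
contact_force: [0.4, -0.3, -1.0]
gripper_width: 0.203
grasp_force: 58.6
```

```bash
python3 -c "
from h import *
import cv2
p,R=st();lean(R)
f=manip.grab_frame('wrist');cv2.imwrite('pics/w3.png',f[:,:,::-1])"
```

```text
t 11.825 j [-0.1711 -0.4905  2.0775  0.453   1.2874 -2.6898] p [0.5072 0.1069 0.2661] w 0.20341763255449652 gf 58.632270097732544 F [ 0.3863 -0.3454 -0.9738]
R cols x [-0.5496 -0.6717 -0.4967] y [-0.766   0.6424 -0.0211] z [ 0.3333  0.3689 -0.8677]
lean 29.810523947810776 az 47.90354616040051 x az -129.29284513646041
```

View pics/w3.png

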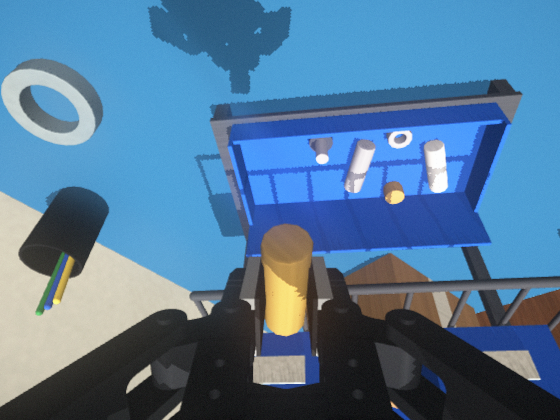

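The rod is held squarely between the pads, from (287,243) to (284,328), and the bin is otherwise unchanged. Next the lean has to point along the gauge axis, so I'll model the wrist and the limit behaviour before choosing where to do that.

```bash
cat > sim.py <<'E'
from h import *
from scipy.optimize import lsq_linear
P=fit(D).x
def FK(j):
    r0,z0,L1,L2,de,d,lat=P
    Rw=Ro.from_euler('ZYZYZ',[j[0],j[1]+j[2],j[3],j[4],j[5]]).as_matrix()
    u=np.array([np.cos(j[0]),np.sin(j[0]),0]);v=np.array([-u[1],u[0],0])
    a,b=j[1],j[1]+j[2]
    w=(r0+L1*np.sin(a)+L2*np.sin(b+de))*u+lat*v+np.array([0,0,z0+L1*np.cos(a)+L2*np.cos(b+de)])
    return w+d*Rw[:,2],Rw@C
C=np.eye(3)
LO=np.array([-3.01,-1.01,.06,-1.02,.09,-3.14]);HI=np.array([3.01,2.22,2.58,4.17,2.62,3.14])
SP=.7*np.array([2.57,2.57,3.14,3.14,3.14,3.14])/8
def solve(j,pt,Rt,w):
    lo=np.maximum(LO,j-SP);hi=np.minimum(HI,j+SP);q=j.copy()
    def e(q):
        p,R=FK(q);return np.r_[p-pt,w*Ro.from_matrix(R@Rt.T).as_rotvec()]
    from scipy.optimize import least_squares
    return least_squares(e,np.clip(q,lo+1e-6,hi-1e-6),bounds=(lo,hi)).x
def call(j,d,yaw=0,n=1,w=.45):
    p,R=FK(j);goal=p+R@np.array(d)*.5;Rg=R@Ro.from_rotvec([0,0,yaw*1.5]).as_matrix()
    for _ in range(n):
        p1,R1=FK(j);s=goal-p1;l=np.linalg.norm(s);s*=min(1,.0625/max(l,1e-9))
        rv=Ro.from_matrix(Rg@R1.T).as_rotvec();a=np.linalg.norm(rv);rv*=min(1,.187/max(a,1e-9))
        j=solve(j,p1+s,Ro.from_rotvec(rv).as_matrix()@R1,w)
    return j
E
python3 - <<'E'
import sim
from sim import *
s=manip.state();j=s["joint_pos"];q=s["tool_rot"];R=Ro.from_quat([q[1],q[2],q[3],q[0]]).as_matrix()
p,R0=FK(j);sim.C=np.round(R0.T@R);print(R0.T@R,p-s["tool_pos"])
j=np.array([.8992,-.3031,.661,-.0302,2.62,-1.5727]);
for w in(.2,.45,.9):
  k=j.copy()
  for i in range(8): k=call(k,[0,0,-.9],w=w)
  print(w,k);lean(FK(k)[1]);print(FK(k)[0])
# held rod prediction
K=manip.camera_params('wrist');T=np.linalg.inv(np.array(K['tool_from_camera']));M=np.array(K['camera_matrix'])
a=R.T@np.array([np.cos(np.radians(49)),np.sin(np.radians(49)),0]);print('a',a)
for t in(-.03,.03):
  x=T[:3,:3]@(np.array([0,0,-.003])+a*t)+T[:3,3];x=M@x;print(x[:2]/x[2])
E
```

```text
Traceback (most recent call last):
  File "sim.py", line 6, in FK
    Rw=Ro.from_euler('ZYZYZ',[j[0],j[1]+j[2],j[3],j[4],j[5]]).as_matrix()
       ~~~~~~~~~~~~~^^^^^^^^^^^^^^^^^^^^^^^^^^^^^^^^^^^^^^^^^
  File "scipy/spatial/transform/_rotation.pyx", line 1413, in scipy.spatial.transform._rotation.Rotation.from_euler
ValueError: Expected axis specification to be a non-empty string of upto 3 characters, got ZYZYZ
```

```bash
sed -i "s/Rw=.*/Rw=(Ro.from_euler('ZYZ',[j[0],j[1]+j[2],j[3]])*Ro.from_euler('YZ',[j[4],j[5]])).as_matrix()/" sim.py
cat > t1.py <<'E'
import sim
from sim import *
s=manip.state();j=s["joint_pos"];q=s["tool_rot"];R=Ro.from_quat([q[1],q[2],q[3],q[0]]).as_matrix()
p,R0=FK(j);sim.C=np.round(R0.T@R);print(R0.T@R,p-s["tool_pos"])
j=np.array([.8992,-.3031,.661,-.0302,2.62,-1.5727]);
for w in(.2,.45,.9):
  k=j.copy()
  for i in range(8): k=call(k,[0,0,-.9],w=w)
  print(w,k);lean(FK(k)[1]);print(FK(k)[0])
K=manip.camera_params('wrist');T=np.linalg.inv(np.array(K['tool_from_camera']));M=np.array(K['camera_matrix'])
a=R.T@np.array([np.cos(np.radians(49)),np.sin(np.radians(49)),0]);print('a',a)
for t in(-.03,.03):
  x=T[:3,:3]@(np.array([0,0,-.003])+a*t)+T[:3,3];x=M@x;print(x[:2]/x[2])
E
python3 t1.py
```

```text
[[ 0. -1. -0.]
 [ 1. -0. -0.]
 [ 0. -0.  1.]] [-0.0001  0.     -0.    ]
0.2 [ 1.1025 -0.3788  0.06   -0.1156  2.3374 -1.5236]
lean 64.24736659697646 az 57.87950265602124 x az -133.50869844627704
[-0.0492  0.0164  1.1216]
0.45 [ 1.8745 -0.0996  0.06   -1.02    2.6009 -1.6141]
lean 32.2172071590554 az 52.04872921405788 x az -129.30954465057243
[0.0117 0.1229 1.039 ]
0.9 [ 1.2578 -0.1832  0.3538 -0.2902  2.62   -1.4654]
lean 20.69167869990945 az 48.272788415993475 x az -129.73357915022186
[0.0319 0.2109 0.9806]
a [-0.8655 -0.0166  0.5007]
[286.3776 234.9733]
[283.943  313.5406]
```

```bash
cat > t2.py <<'E'
import sim,time
from sim import *
from scipy.optimize import least_squares
s=manip.state();q=s["tool_rot"];R=Ro.from_quat([q[1],q[2],q[3],q[0]]).as_matrix();sim.C=np.round(FK(s["joint_pos"])[0:2][1].T@R) if 0 else np.array([[0,-1,0],[1,0,0],[0,0,1.]])
rng=np.random.default_rng(int(__import__('sys').argv[1]));g=np.radians(-39);t0=time.time();res=[]
Z=[np.array([.5*np.cos(g)*k,.5*np.sin(g)*k,-.866]) for k in(1,-1)]
def ik(p,Rt,j0):
    f=lambda x:np.r_[FK(x)[0]-p,.5*Ro.from_matrix(FK(x)[1]@Rt.T).as_rotvec()]
    r=least_squares(f,j0,bounds=(LO+.02,HI-.02));return r.x,r.cost
while time.time()-t0<150:
    az=rng.uniform(-2.9,-.4);r=rng.uniform(.3,.9);z=rng.uniform(.4,.95);yaw=rng.uniform(-1.7,3.)
    Rt=R@Ro.from_rotvec([0,0,yaw]).as_matrix();p=np.array([r*np.cos(az),r*np.sin(az),z])
    j,c=ik(p,Rt,np.array([az-.1,-.1,1,.2,1.9,0.]))
    if c>1e-8: continue
    e=rng.uniform(-.3,2.2);az2=az+rng.normal()*.5;d=np.array([np.cos(az2)*np.cos(e),np.sin(az2)*np.cos(e),np.sin(e)]);k=j.copy();best=9
    for n in range(1,19):
        Rk=FK(k)[1];k=call(k,Rk.T@d*.9,w=.5);zz=FK(k)[1][:,2];a=min(np.degrees(np.arccos(zz@y)) for y in Z)
        marg=min((k-LO)[3],(k-LO)[2]-.0)
        if a+.4*n<best+.4*len(res)*0: best=a+.4*n;B=(best,a,n,j,yaw,p,d,k.copy())
    res.append(B)
res.sort(key=lambda b:b[0])
for b in res[:4]: print(np.round(b[0],1),'ang',round(b[1],1),'n',b[2],'j',b[3],'yaw',round(b[4],2),'p',b[5],'d',b[6],'end',b[7],FK(b[7])[0],FK(b[7])[1][:,2])
print(len(res))
E
for i in 1 2 3 4;do python3 t2.py $i & done;wait
```

```text
this script no longer has the robot
this script no longer has the robot
this script no longer has the robotException ignored in: <_io.TextIOWrapper mode='rw' encoding='UTF-8'>
Traceback (most recent call last):
BrokenPipeError: [Errno 32] Broken pipe
Exception ignored in: <_io.TextIOWrapper mode='rw' encoding='UTF-8'>
Traceback (most recent call last):
BrokenPipeError: [Errno 32] Broken pipe
Exception ignored in: <_io.TextIOWrapper mode='rw' encoding='UTF-8'>
Traceback (most recent call last):
BrokenPipeError: [Errno 32] Broken pipe
Traceback (most recent call last):
  File "t2.py", line 20, in <module>
    res.append(B)
               ^
NameError: name 'B' is not defined
```

```bash
sed -i 's/^C=np.eye(3)/C=np.array([[0,-1,0],[1,0,0],[0,0,1.]])/' sim.py; cat > t3.py <<'E'
from sim import *
j=manip.state()["joint_pos"]
def go(j,g,yaw,n):
    p,R=FK(j);d=inc(p,R,g);print('inc',d,yaw)
    j=call(j,d,yaw,n,w=.5);p,R=FK(j);print(' j',j,'p',p,p-np.array(g));return j
j=go(j,[.42,-.25,.58],.8,12);j=go(j,[-.019,-.545,.595],.8,12)
for i in range(13):
    R=FK(j)[1];d=R.T@np.array([-.1935,.3822,.9036])*.9;j=call(j,d,w=.5)
    if i%4==0: print(i,d,j);lean(FK(j)[1])
lean(FK(j)[1])
E
python3 t3.py
```

```text
inc [ 0.2667 -0.3394 -0.8549] 0.8
 j [-0.9819 -0.2821  1.4109  0.587   2.066  -1.9607] p [ 0.42 -0.25  0.58] [-0.  0. -0.]
inc [ 0.5837 -0.6968 -0.5418] 0.8
 j [-1.8586  0.1454  0.9789  0.3624  2.4632 -1.6768] p [-0.019 -0.545  0.595] [ 0.  0. -0.]
0 [ 0.6241  0.1222 -0.6368] [-1.8876  0.1418  0.8858  0.3925  2.5625 -1.6566]
lean 30.06411125794 az 47.14842364449762 x az 96.99573507154419
4 [ 0.5286  0.118  -0.7188] [-2.0009  0.0006  0.7837  0.5125  2.62   -1.601 ]
lean 23.00215606833038 az 26.658779121769975 x az 92.61392315483099
8 [ 0.3426  0.1187 -0.8238] [-2.1423 -0.0563  0.6057  0.7386  2.62   -1.4696]
lean 21.28013342390863 az -10.304569517648543 x az 87.70182596028383
12 [ 0.138   0.1626 -0.8744] [-2.4054  0.1117  0.109   1.3946  2.62   -0.9993]
lean 30.103382302615298 az -35.78713302323912 x az 82.43349696667089
lean 30.103382302615298 az -35.78713302323912 x az 82.43349696667089
```

>>> {"op": "send_rows", "data": {"increments": [{"dx":0.267,"dy":-0.339,"dz":-0.855,"yaw":0.8,"claw":1},{"dx":0.267,"dy":-0.339,"dz":-0.855,"yaw":0.8,"claw":1},{"dx":0.267,"dy":-0.339,"dz":-0.855,"yaw":0.8,"claw":1},{"dx":0.267,"dy":-0.339,"dz":-0.855,"yaw":0.8,"claw":1},{"dx":0.267,"dy":-0.339,"dz":-0.855,"yaw":0.8,"claw":1},{"dx":0.267,"dy":-0.339,"dz":-0.855,"yaw":0.8,"claw":1},{"dx":0.267,"dy":-0.339,"dz":-0.855,"yaw":0.8,"claw":1},{"dx":0.267,"dy":-0.339,"dz":-0.855,"yaw":0.8,"claw":1},{"dx":0.267,"dy":-0.339,"dz":-0.855,"yaw":0.8,"claw":1},{"dx":0.267,"dy":-0.339,"dz":-0.855,"yaw":0.8,"claw":1}]}}

```text
time: 13.12
tool_pos: [0.4228, -0.2484, 0.571]
tool_rot: [0.138, 0.155, 0.954, 0.217]
contact_force: [1.0, -0.3, -1.0]
gripper_width: 0.205
grasp_force: 59.0
```

```bash
sed -i "s/^j=go.*/j=go(j,[-.019,-.545,.595],.8,12)/" t3.py; python3 t3.py; python3 -c "
from h import *
st()"
```

```text
inc [ 0.5875 -0.6952 -0.5536] 0.8
 j [-1.8541  0.1469  0.976   0.3487  2.4651 -1.6793] p [-0.019 -0.545  0.595] [ 0.  0. -0.]
0 [ 0.6266  0.1131 -0.6361] [-1.883   0.1433  0.8829  0.3771  2.5646 -1.6613]
lean 29.769016530170912 az 48.250171576161414 x az 96.84725566306086
4 [ 0.5305  0.1078 -0.719 ] [-1.9969 -0.0014  0.7862  0.4856  2.62   -1.6192]
lean 22.354350699153816 az 27.889122052442296 x az 92.58113362618299
8 [ 0.3443  0.1033 -0.8251] [-2.1401 -0.0641  0.6175  0.6901  2.62   -1.5135]
lean 20.02011192067328 az -10.517911798164858 x az 87.8880866342259
12 [ 0.1365  0.133  -0.8796] [-2.3964  0.0505  0.2108  1.2463  2.62   -1.1494]
lean 28.521281998244582 az -38.81593975210492 x az 82.79873330934323
lean 28.521281998244582 az -38.81593975210492 x az 82.79873330934323
t 13.125 j [-0.9712 -0.2797  1.423   0.577   2.0582 -1.9594] p [ 0.4228 -0.2484  0.571 ] w 0.2053991000346887 gf 58.99591684341431 F [ 1.0263 -0.2624 -1.0069]
R cols x [-0.9139  0.3553 -0.1964] y [0.2357 0.8582 0.456 ] z [ 0.3306  0.3704 -0.868 ]
```

>>> {"op": "send_rows", "data": {"increments": [{"dx":0.588,"dy":-0.695,"dz":-0.554,"yaw":0.8,"claw":1},{"dx":0.588,"dy":-0.695,"dz":-0.554,"yaw":0.8,"claw":1},{"dx":0.588,"dy":-0.695,"dz":-0.554,"yaw":0.8,"claw":1},{"dx":0.588,"dy":-0.695,"dz":-0.554,"yaw":0.8,"claw":1},{"dx":0.588,"dy":-0.695,"dz":-0.554,"yaw":0.8,"claw":1},{"dx":0.588,"dy":-0.695,"dz":-0.554,"yaw":0.8,"claw":1},{"dx":0.588,"dy":-0.695,"dz":-0.554,"yaw":0.8,"claw":1},{"dx":0.588,"dy":-0.695,"dz":-0.554,"yaw":0.8,"claw":1},{"dx":0.588,"dy":-0.695,"dz":-0.554,"yaw":0.8,"claw":1},{"dx":0.588,"dy":-0.695,"dz":-0.554,"yaw":0.8,"claw":1},{"dx":0.588,"dy":-0.695,"dz":-0.554,"yaw":0.8,"claw":1}]}}

```text
time: 14.5
tool_pos: [-0.0178, -0.5446, 0.5957]
tool_rot: [-0.008, 0.666, 0.701, 0.257]
contact_force: [-0.1, 0.1, -0.6]
gripper_width: 0.207
grasp_force: 59.1
```

>>> {"op": "send_rows", "data": {"increments": [{"dx":0.62,"dy":0.11,"dz":-0.64,"yaw":0,"claw":1}]}}

```text
time: 14.62
tool_pos: [-0.03, -0.5224, 0.6471]
tool_rot: [-0.011, 0.665, 0.699, 0.262]
contact_force: [-1.0, -1.1, -0.5]
gripper_width: 0.204
grasp_force: 59.0
```

>>> {"op": "send_rows", "data": {"increments": [{"dx":0.6,"dy":0.11,"dz":-0.66,"yaw":0,"claw":1}]}}

```text
time: 14.75
tool_pos: [-0.0372, -0.4986, 0.694]
tool_rot: [0.0, 0.668, 0.701, 0.248]
contact_force: [0.0, 18.3, 4.4]
gripper_width: 0.201
grasp_force: 59.1
```

>>> {"op": "send_rows", "data": {"increments": [{"dx":0.57,"dy":0.11,"dz":-0.68,"yaw":0,"claw":1}]}}

```text
time: 14.88
tool_pos: [-0.0384, -0.4792, 0.7166]
tool_rot: [0.017, 0.674, 0.702, 0.23]
contact_force: [-0.6, -0.3, -0.8]
gripper_width: 0.203
grasp_force: 59.1
```

>>> {"op": "send_rows", "data": {"increments": [{"dx":0.55,"dy":0.11,"dz":-0.7,"yaw":0,"claw":1}]}}

```text
time: 15.0
tool_pos: [-0.0393, -0.4613, 0.7365]
tool_rot: [0.032, 0.68, 0.701, 0.214]
contact_force: [0.7, -0.7, -0.6]
gripper_width: 0.202
grasp_force: 59.1
```

>>> {"op": "send_rows", "data": {"increments": [{"dx":0.53,"dy":0.11,"dz":-0.72,"yaw":0,"claw":1}]}}

```text
time: 15.12
tool_pos: [-0.0399, -0.4445, 0.7567]
tool_rot: [0.048, 0.685, 0.7, 0.197]
contact_force: [-0.5, -1.4, -1.7]
gripper_width: 0.209
grasp_force: 59.1
```

```bash
sed -i "s/^j=go.*//" t3.py; python3 t3.py; python3 -c "
from h import *
p,R=st();lean(R)"
```

```text
0 [ 0.5111  0.1085 -0.7328] [-2.0046 -0.0154  0.7734  0.5083  2.62   -1.6023]
lean 21.737805813504526 az 24.248035814327135 x az 92.16515430955882
4 [ 0.3222  0.1081 -0.8334] [-2.1523 -0.0633  0.5865  0.7379  2.62   -1.4749]
lean 20.733611811474397 az -14.5459854853109 x az 87.43169910562985
8 [ 0.1148  0.1513 -0.8797] [-2.4346  0.1124  0.0823  1.4106  2.62   -1.0073]
lean 30.00124150523417 az -39.14184101087262 x az 82.32676142827347
12 [ 0.0015  0.213  -0.8744] [-3.01    0.0532  0.06    2.1269  2.5825 -0.8334]
lean 35.839236320674274 az -42.764303368845404 x az 79.88166439200853
lean 35.839236320674274 az -42.764303368845404 x az 79.88166439200853
t 15.125 j [-1.9741  0.0143  0.8003  0.4729  2.619  -1.6181] p [-0.0399 -0.4445  0.7567] w 0.2085389003346363 gf 59.078741669654846 F [-0.5287 -1.3845 -1.6768]
R cols x [-0.0573  0.9776  0.2028] y [ 0.9398 -0.0157  0.3413] z [ 0.3368  0.2101 -0.9178]
lean 23.389103137529982 az 31.956626254449993 x az 93.35322850287184
```

Following the model well. I'll send 6 more pulls.

>>> {"op": "send_rows", "data": {"increments": [{"dx":0.51,"dy":0.11,"dz":-0.73,"yaw":0,"claw":1}]}}

```text
time: 15.25
tool_pos: [-0.0397, -0.4281, 0.7768]
tool_rot: [0.064, 0.69, 0.698, 0.18]
contact_force: [-0.6, -1.0, -0.4]
gripper_width: 0.204
grasp_force: 59.1
```

>>> {"op": "send_rows", "data": {"increments": [{"dx":0.46,"dy":0.11,"dz":-0.76,"yaw":0,"claw":1}]}}

```text
time: 15.38
tool_pos: [-0.0388, -0.4141, 0.7976]
tool_rot: [0.081, 0.694, 0.696, 0.163]
contact_force: [-0.8, 0.1, -1.5]
gripper_width: 0.201
grasp_force: 59.1
```

>>> {"op": "send_rows", "data": {"increments": [{"dx":0.42,"dy":0.11,"dz":-0.79,"yaw":0,"claw":1}]}}

```text
time: 15.5
tool_pos: [-0.0373, -0.4018, 0.8184]
tool_rot: [0.098, 0.698, 0.694, 0.146]
contact_force: [-1.4, 0.5, -1.2]
gripper_width: 0.202
grasp_force: 59.1
```

>>> {"op": "send_rows", "data": {"increments": [{"dx":0.37,"dy":0.11,"dz":-0.81,"yaw":0,"claw":1}]}}

```text
time: 15.62
tool_pos: [-0.0352, -0.391, 0.8398]
tool_rot: [0.115, 0.701, 0.692, 0.129]
contact_force: [-0.5, -0.5, -1.4]
gripper_width: 0.202
grasp_force: 59.1
```

>>> {"op": "send_rows", "data": {"increments": [{"dx":0.32,"dy":0.11,"dz":-0.83,"yaw":0,"claw":1}]}}

```text
time: 15.75
tool_pos: [-0.0328, -0.3816, 0.8616]
tool_rot: [0.133, 0.704, 0.688, 0.114]
contact_force: [-0.4, 0.2, -1.4]
gripper_width: 0.202
grasp_force: 59.1
```

>>> {"op": "send_rows", "data": {"increments": [{"dx":0.27,"dy":0.12,"dz":-0.85,"yaw":0,"claw":1}]}}

```text
time: 15.88
tool_pos: [-0.0298, -0.3732, 0.8842]
tool_rot: [0.152, 0.706, 0.685, 0.099]
contact_force: [-0.4, 0.4, -0.7]
gripper_width: 0.203
grasp_force: 59.1
```

```bash
sed -i 's/i%4==0/1/;s/range(13)/range(6)/' t3.py; python3 t3.py; python3 -c "
from h import *
p,R=st();lean(R)"
```

```text
0 [ 0.2796  0.1152 -0.8477] [-2.1663 -0.0409  0.4975  0.8407  2.62   -1.373 ]
lean 22.37416535743731 az -21.370191628665246 x az 86.295575507013
1 [ 0.2286  0.125  -0.8615] [-2.2252 -0.0205  0.4081  0.9677  2.62   -1.2899]
lean 24.559441206491694 az -28.35853701795241 x az 85.01584956708994
2 [ 0.1772  0.1396 -0.8713] [-2.3016  0.0251  0.2794  1.1519  2.62   -1.1628]
lean 27.389329935313512 az -33.541718161293105 x az 83.67308686455014
3 [ 0.1265  0.1616 -0.8763] [-2.3985  0.124   0.064   1.4267  2.62   -0.9539]
lean 30.10275698277419 az -36.88970150931347 x az 82.45255211764632
4 [ 0.0838  0.1841 -0.877 ] [-2.544   0.0978  0.06    1.6141  2.6173 -0.9013]
lean 31.621723460662526 az -38.28488024102296 x az 81.78495841800367
5 [ 0.0618  0.1974 -0.8759] [-2.7107  0.074   0.06    1.8178  2.6081 -0.8541]
lean 33.206831926621156 az -39.52469556010109 x az 81.0809030947693
lean 33.206831926621156 az -39.52469556010109 x az 81.0809030947693
t 15.875 j [-2.1174 -0.0485  0.5691  0.7436  2.6193 -1.4345] p [-0.0298 -0.3732  0.8842] w 0.20271512497867966 gf 59.07589316368103 F [-0.3548  0.3801 -0.7021]
R cols x [ 0.0432  0.9967 -0.0686] y [ 0.9369 -0.0166  0.3493] z [ 0.347  -0.0793 -0.9345]
lean 20.85296458999808 az -12.878841134571726 x az 87.51727147019669
```

```bash
cat > t4.py <<'E'
from sim import *
j0=manip.state()["joint_pos"];rng=np.random.default_rng(0);g=np.radians(-39);best=[]
for _ in range(120):
    d=np.array([-.1935,.3822,.9036])+rng.normal(size=3)*.35;d/=np.linalg.norm(d);j=j0.copy();L=[]
    for n in range(5):
        R=FK(j)[1];i=R.T@d*.9;L.append(np.round(i,2));j=call(j,i,w=.5);z=FK(j)[1][:,2]
        perp=np.degrees(np.arcsin(-z[0]*np.sin(g)+z[1]*np.cos(g)));ax=np.degrees(np.arcsin(z[0]*np.cos(g)+z[1]*np.sin(g)))
        if j[2]>.1: best.append((abs(perp)+.3*abs(ax-30)+.5*n,perp,ax,j.copy(),d,list(L)))
best.sort(key=lambda b:b[0])
for b in best[:2]: print(*b)
E
python3 t4.py
```

```text
1.6562625771706767 -0.10029919486722294 30.18654460767818 [-2.4894  0.0842  0.1596  1.3783  2.62   -1.1039] [-0.3402  0.4247  0.839 ] [array([ 0.32, -0.03, -0.84]), array([ 0.26, -0.02, -0.86]), array([ 0.21, -0.01, -0.87]), array([ 0.16,  0.01, -0.89])]
1.7761183986608873 -0.22817191507073056 29.84017838803281 [-2.4916 -0.0008  0.2664  1.3332  2.62   -1.1559] [-0.2814  0.5214  0.8056] [array([ 0.41,  0.01, -0.8 ]), array([ 0.36,  0.02, -0.83]), array([ 0.31,  0.02, -0.85]), array([ 0.26,  0.04, -0.86])]
```

>>> {"op": "send_rows", "data": {"increments": [{"dx":0.41,"dy":0.01,"dz":-0.8,"yaw":0,"claw":1}]}}

```text
time: 16.0
tool_pos: [-0.0322, -0.3552, 0.9005]
tool_rot: [0.17, 0.707, 0.681, 0.084]
contact_force: [-0.4, 0.6, -1.4]
gripper_width: 0.203
grasp_force: 59.1
```

>>> {"op": "send_rows", "data": {"increments": [{"dx":0.36,"dy":0.02,"dz":-0.83,"yaw":0,"claw":1}]}}

```text
time: 16.12
tool_pos: [-0.0336, -0.339, 0.9188]
tool_rot: [0.189, 0.709, 0.676, 0.07]
contact_force: [-0.2, -0.1, -1.0]
gripper_width: 0.203
grasp_force: 59.1
```

>>> {"op": "send_rows", "data": {"increments": [{"dx":0.31,"dy":0.02,"dz":-0.85,"yaw":0,"claw":1}]}}

```text
time: 16.25
tool_pos: [-0.0354, -0.3256, 0.9387]
tool_rot: [0.21, 0.709, 0.671, 0.056]
contact_force: [0.3, -0.5, -2.0]
gripper_width: 0.206
grasp_force: 59.1
```

>>> {"op": "send_rows", "data": {"increments": [{"dx":0.26,"dy":0.04,"dz":-0.86,"yaw":0,"claw":1}]}}

```text
time: 16.38
tool_pos: [-0.0371, -0.3136, 0.9619]
tool_rot: [0.232, 0.709, 0.665, 0.043]
contact_force: [-0.1, -0.0, -0.7]
gripper_width: 0.201
grasp_force: 59.1
```

```bash
python3 t4.py; python3 -c "
from h import *
p,R=st();lean(R)"
```

```text
0.012855155175556875 -0.006482146716099423 29.978756638468475 [-2.4327  0.0368  0.1605  1.4061  2.62   -1.0088] [0.1785 0.4746 0.8619] [array([ 0.24,  0.44, -0.75])]
0.01746790506239424 0.001699759960102546 29.947439516325694 [-2.4391  0.1052  0.103   1.3933  2.62   -1.0308] [-0.2668  0.0131  0.9637] [array([-0.23,  0.11, -0.86])]
t 16.375 j [-2.3759 -0.0496  0.3777  1.1314  2.6196 -1.2594] p [-0.0371 -0.3136  0.9619] w 0.20149394600378728 gf 59.082446694374084 F [-0.0603 -0.0065 -0.7021]
R cols x [ 0.1119  0.9626 -0.2468] y [ 0.9225 -0.0083  0.3859] z [ 0.3694 -0.2708 -0.8889]
lean 27.25930931588252 az -36.24838674920888 x az 83.36840600275146
```

>>> {"op": "send_rows", "data": {"increments": [{"dx":0.24,"dy":0.44,"dz":-0.75,"yaw":0,"claw":1}]}}

```text
time: 16.5
tool_pos: [-0.0167, -0.2978, 0.9967]
tool_rot: [0.253, 0.708, 0.658, 0.04]
contact_force: [-0.6, -0.6, -0.3]
gripper_width: 0.2
grasp_force: 59.1
```

```bash
cat > t5.py <<'E'
from sim import *
j=manip.state()["joint_pos"];p,R=FK(j);lean(R);print(p,j)
g=np.radians(-39);G=np.array([np.cos(g),np.sin(g),0]);z=R[:,2]
a=R@np.array([-.8655,0,.5]) 
# yaw so that tool y is perpendicular to gauge axis
f=lambda y:(R@np.array([-np.sin(y),np.cos(y),0]))@G
from scipy.optimize import brentq
ys=np.linspace(-3.1,3.1,63);c=[brentq(f,u,v) for u,v in zip(ys,ys[1:]) if f(u)*f(v)<0]
for y in c:
    Rn=R@Ro.from_rotvec([0,0,y]).as_matrix();print('yaw',y,y/1.5,'rodaxis',Rn@np.array([-.8655,0,.5]))
O=np.array([.522,-.192,0]);T=O-.02*G+np.array([0,0,.06]);print('place TCP',T)
for w in([.05,-.40,.8],[.30,-.32,.5],T-.2*z): print('inc',inc(p,R,w),w)
y=min(c,key=abs)
for w,yy in(([.05,-.40,.8],y/1.5),([.30,-.32,.5],0),(T-.2*z,0),(T,0)):
    p,R=FK(j);i=inc(p,R,w);j=call(j,i,yy,14,w=.5);print(i,yy,j,FK(j)[0]-w)
lean(FK(j)[1])
E
python3 t5.py
```

```text
lean 29.720009794863007 az -38.2046914924766 x az 82.19163510989296
[-0.0168 -0.2978  0.9966] [-2.4111  0.0251  0.1911  1.3634  2.6191 -1.0314]
yaw -0.9607467258866415 -0.640497817257761 rodaxis [ 0.7768 -0.629  -0.0052]
yaw 2.1808459277031518 1.4538972851354346 rodaxis [-0.3872  0.3224 -0.8633]
place TCP [ 0.5065 -0.1794  0.06  ]
inc [-0.0679 -0.0387  0.4562] [0.05, -0.4, 0.8]
inc [0.3161 0.1698 1.123 ] [0.3, -0.32, 0.5]
inc [0.8819 0.1833 1.5619] [ 0.4285 -0.1181  0.2337]
[-0.0679 -0.0387  0.4562] -0.640497817257761 [-1.9901 -0.3677  1.0633  0.6369  2.2005 -2.4316] [ 0. -0.  0.]
[0.0491 0.4342 0.6668] 0 [-1.1349 -0.7565  1.8509  0.2256  1.5759 -1.9673] [-0. -0. -0.]
[0.3131 0.4714 0.4389] 0 [-0.335  -0.7852  2.3029 -0.1791  1.1353 -1.1878] [-0. -0.  0.]
[-0.  -0.   0.4] 0 [-0.4149 -0.2568  2.2702 -0.2102  0.6338 -1.1646] [-0.  0.  0.]
lean 29.72001409562867 az -38.20468147315052 x az 140.7408797057211
```

>>> {"op": "send_rows", "data": {"increments": [{"dx":-0.068,"dy":-0.039,"dz":0.456,"yaw":-0.64,"claw":1},{"dx":-0.068,"dy":-0.039,"dz":0.456,"yaw":-0.64,"claw":1},{"dx":-0.068,"dy":-0.039,"dz":0.456,"yaw":-0.64,"claw":1},{"dx":-0.068,"dy":-0.039,"dz":0.456,"yaw":-0.64,"claw":1},{"dx":-0.068,"dy":-0.039,"dz":0.456,"yaw":-0.64,"claw":1},{"dx":-0.068,"dy":-0.039,"dz":0.456,"yaw":-0.64,"claw":1},{"dx":-0.068,"dy":-0.039,"dz":0.456,"yaw":-0.64,"claw":1}]}}

```text
time: 17.38
tool_pos: [0.0507, -0.3997, 0.8003]
tool_rot: [0.242, 0.323, 0.911, -0.083]
contact_force: [-0.5, 0.2, -1.6]
gripper_width: 0.204
grasp_force: 59.1
```

>>> {"op": "send_rows", "data": {"increments": [{"dx":0.05,"dy":0.434,"dz":0.667,"yaw":0,"claw":1},{"dx":0.05,"dy":0.434,"dz":0.667,"yaw":0,"claw":1},{"dx":0.05,"dy":0.434,"dz":0.667,"yaw":0,"claw":1},{"dx":0.05,"dy":0.434,"dz":0.667,"yaw":0,"claw":1},{"dx":0.05,"dy":0.434,"dz":0.667,"yaw":0,"claw":1},{"dx":0.05,"dy":0.434,"dz":0.667,"yaw":0,"claw":1},{"dx":0.05,"dy":0.434,"dz":0.667,"yaw":0,"claw":1},{"dx":0.05,"dy":0.434,"dz":0.667,"yaw":0,"claw":1}]}}

```text
time: 18.38
tool_pos: [0.2994, -0.3193, 0.4974]
tool_rot: [0.241, 0.322, 0.912, -0.082]
contact_force: [0.0, -0.1, -1.7]
gripper_width: 0.203
grasp_force: 59.1
```

```bash
python3 - <<'E'
from h import *
p,R=st();lean(R)
g=np.radians(-39);G=np.array([np.cos(g),np.sin(g),0])
T=np.array([.522,-.192,.06])-.02*G;print(inc(p,R,T-.2*R[:,2]),'rod',R@np.array([-.8655,0,.5]))
E
```

```text
t 18.375 j [-1.1343 -0.7585  1.8555  0.2242  1.5767 -1.9701] p [ 0.2994 -0.3193  0.4974] w 0.203449218368171 gf 59.11845266819 F [ 0.0204 -0.0951 -1.6622]
R cols x [-0.6756  0.5486 -0.4926] y [0.6274 0.7787 0.0069] z [ 0.3873 -0.3044 -0.8702]
lean 29.512410074256973 az -38.164233401774226 x az 140.91962983545474
[0.3047 0.4717 0.4365] rod [ 0.7784 -0.627  -0.0088]
```

>>> {"op": "send_rows", "data": {"increments": [{"dx":0.305,"dy":0.472,"dz":0.436,"yaw":0,"claw":1},{"dx":0.305,"dy":0.472,"dz":0.436,"yaw":0,"claw":1},{"dx":0.305,"dy":0.472,"dz":0.436,"yaw":0,"claw":1},{"dx":0.305,"dy":0.472,"dz":0.436,"yaw":0,"claw":1},{"dx":0.305,"dy":0.472,"dz":0.436,"yaw":0,"claw":1},{"dx":0.305,"dy":0.472,"dz":0.436,"yaw":0,"claw":1},{"dx":0.305,"dy":0.472,"dz":0.436,"yaw":0,"claw":1},{"dx":0.305,"dy":0.472,"dz":0.436,"yaw":0,"claw":1}]}}

```text
time: 19.38
tool_pos: [0.4291, -0.1215, 0.2379]
tool_rot: [0.244, 0.324, 0.911, -0.083]
contact_force: [-0.0, -0.4, -0.4]
gripper_width: 0.205
grasp_force: 59.3
```

```bash
python3 - <<'E'
from h import *
import cv2
p,R=st();lean(R);np.savez('w4',p=p,R=R)
f=manip.grab_frame('wrist');cv2.imwrite('pics/w4.png',cv2.resize(f[:,:,::-1],(800,600),interpolation=cv2.INTER_CUBIC))
E
```

```text
t 19.375 j [-0.3414 -0.7836  2.2955 -0.1783  1.1387 -1.1951] p [ 0.4291 -0.1215  0.2379] w 0.2053338948615882 gf 59.26674664020538 F [-0.0246 -0.4027 -0.3806]
R cols x [-0.672   0.5487 -0.4974] y [0.6298 0.7767 0.0059] z [ 0.3895 -0.3094 -0.8675]
lean 29.830730460424856 az -38.45411111071158 x az 140.768597686537
```

View pics/w4.png

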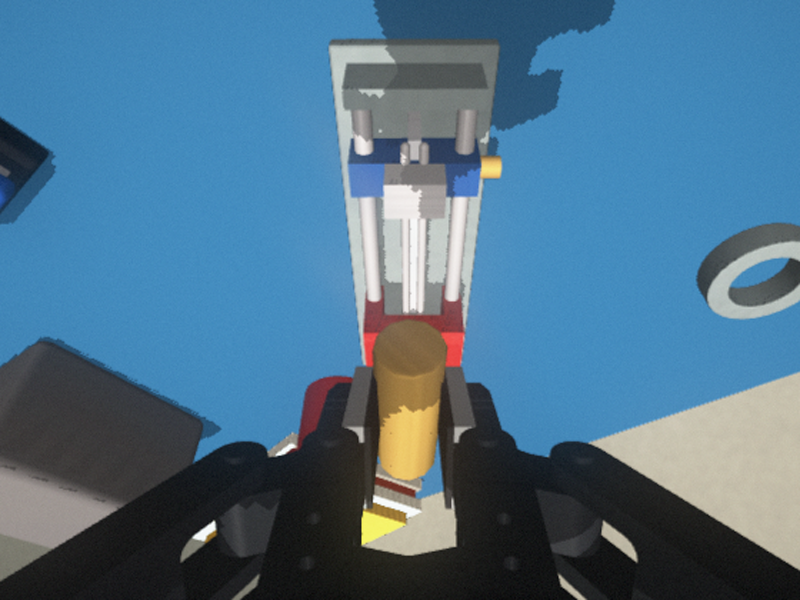

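The view is straight down the gauge. The cradle bars are at x≈408 and 421, the anvil nose's front edge is at y≈218 (x 385-443), and the guide bars are at x≈371 and 455. The rod is centred between the pads.

```bash
python3 - <<'E'
from h import *
f=np.load('w4.npz');p,R=f['p'],f['R'];s=.7
W=lambda u,v,z:wray(u*s,v*s,z,p,R)
O=np.array([.522,-.192,0]);g=np.radians(-39);G=np.array([np.cos(g),np.sin(g),0]);N=np.array([-np.sin(g),np.cos(g),0])
def show(n,x): print(n,x,'gx %.1f gy %.1f'%((x-O)@G*1000,(x-O)@N*1000))
show('bars a',W(414.5,235,.053));show('bars b',W(414,300,.053))
show('nose L',W(385,218,.074));show('nose R',W(443,218,.074))
show('anvil blue front L',W(352,197,.074));show('R',W(480,197,.074))
show('guideL top',W(371,230,.042));show('guideR',W(456,230,.042));show('guideL bot',W(374,295,.042));show('guideR',W(453,295,.042))
show('base far L',W(330,41,.01));show('base far R',W(498,41,.01))
for v in(316,335,300):show('car %d'%v,W(415,v,.074))
# rod ends in tool frame, assuming tool y~0 plane
K=manip.camera_params('wrist');T=np.array(K['tool_from_camera']);M=np.array(K['camera_matrix'])
for u,v in((411,348),(408,460)):
    d=T[:3,:3]@np.linalg.solve(M,[u*s,v*s,1]);o=T[:3,3];
    # intersect with line plane: points c+t*a, c=(0,0,-.003)
    a=np.array([-.8655,0,.5]);A=np.c_[a[[0,2]],-d[[0,2]]];t=np.linalg.solve(A,(o-np.array([0,0,-.003]))[[0,2]]);print('rod t',t[0],'y',(o+d*t[1])[1])
E
```

```text
bars a [ 0.5036 -0.1756  0.053 ] gx -24.7 gy 1.1
bars b [ 0.5533 -0.2156  0.053 ] gx 39.1 gy 1.4
nose L [ 0.4682 -0.1705  0.074 ] gx -55.4 gy -17.2
nose R [ 0.4902 -0.1434  0.074 ] gx -55.3 gy 17.7
anvil blue front L [ 0.4445 -0.1754  0.074 ] gx -70.7 gy -35.9
R [ 0.4914 -0.1177  0.074 ] gx -70.5 gy 38.5
guideL top [ 0.4883 -0.2017  0.042 ] gx -20.1 gy -28.8
guideR [ 0.5255 -0.1561  0.042 ] gx -19.9 gy 30.1
guideL bot [ 0.5383 -0.2434  0.042 ] gx 45.0 gy -29.7
guideR [ 0.5774 -0.1955  0.042 ] gx 45.3 gy 32.1
base far L [ 0.3879 -0.1453  0.01  ] gx -133.6 gy -48.1
base far R [ 0.449 -0.07   0.01 ] gx -133.5 gy 48.9
car 316 [ 0.5493 -0.2118  0.074 ] gx 33.7 gy 1.8
car 335 [ 0.5663 -0.2253  0.074 ] gx 55.4 gy 2.0
car 300 [ 0.5361 -0.2013  0.074 ] gx 16.8 gy 1.6
rod t -0.024248345735991602 y 0.00027375638161448535
rod t 0.039675593853522574 y -0.00042437027694913114
```

```bash
python3 - <<'E'
from h import *
p,R=st()
g=np.radians(-39);G=np.array([np.cos(g),np.sin(g),0]);N=np.array([-np.sin(g),np.cos(g),0])
T=np.array([.522,-.192,.06])-.017*G+.0009*N;print(T)
for h in(.06,.03,.01,.003,0): print(h,inc(p,R,T+[0,0,h]))
E
```

```text
t 19.425 j [-0.3419 -0.7841  2.2953 -0.1784  1.1386 -1.195 ] p [ 0.4292 -0.1218  0.2384] w 0.20554572070295848 gf 59.266040325164795 F [ 0.797  -0.1319 -0.7211]
R cols x [-0.6712  0.5489 -0.4981] y [0.6303 0.7764 0.0062] z [ 0.3901 -0.3098 -0.8671]
[ 0.5094 -0.1806  0.06  ]
0.06 [-0.0543  0.0082  0.3043]
0.03 [-0.0244  0.0079  0.3563]
0.01 [-0.0045  0.0076  0.391 ]
0.003 [0.0025 0.0075 0.4031]
0 [0.0055 0.0075 0.4083]
```

>>> {"op": "send_rows", "data": {"increments": [{"dx":-0.054,"dy":0.008,"dz":0.12,"yaw":0,"claw":1},{"dx":-0.054,"dy":0.008,"dz":0.22,"yaw":0,"claw":1},{"dx":-0.054,"dy":0.008,"dz":0.304,"yaw":0,"claw":1},{"dx":-0.054,"dy":0.008,"dz":0.304,"yaw":0,"claw":1},{"dx":-0.039,"dy":0.008,"dz":0.33,"yaw":0,"claw":1},{"dx":-0.024,"dy":0.008,"dz":0.356,"yaw":0,"claw":1},{"dx":-0.014,"dy":0.008,"dz":0.374,"yaw":0,"claw":1},{"dx":-0.005,"dy":0.008,"dz":0.391,"yaw":0,"claw":1},{"dx":-0.005,"dy":0.008,"dz":0.391,"yaw":0,"claw":1}]}}

```text
time: 20.55
tool_pos: [0.5078, -0.1779, 0.0651]
tool_rot: [0.241, 0.322, 0.912, -0.083]
contact_force: [-0.6, 0.6, -0.6]
gripper_width: 0.21
grasp_force: 59.3
```

```bash
python3 - <<'E'
from h import *
import cv2
p,R=st();lean(R)
f=manip.grab_frame('wrist')[120:360,130:430];cv2.imwrite('pics/w5.png',cv2.resize(f[:,:,::-1],(750,600),interpolation=cv2.INTER_CUBIC))
print(inc(p,R,p+[0,0,-.01]),inc(p,R,[.5094,-.1806,.06]))
E
```

```text
t 20.55 j [-0.4083 -0.2625  2.2638 -0.2133  0.6507 -1.1617] p [ 0.5078 -0.1779  0.0651] w 0.20961580373871228 gf 59.25843358039856 F [-0.6229  0.623  -0.5546]
R cols x [-0.6761  0.5476 -0.4929] y [0.6276 0.7785 0.004 ] z [ 0.3859 -0.3067 -0.8701]
lean 29.53165999837125 az -38.472606344745394 x az 140.99309392283683
[ 0.0099 -0.0001  0.0174] [-0.0002 -0.0023  0.0117]
```

View pics/w5.png

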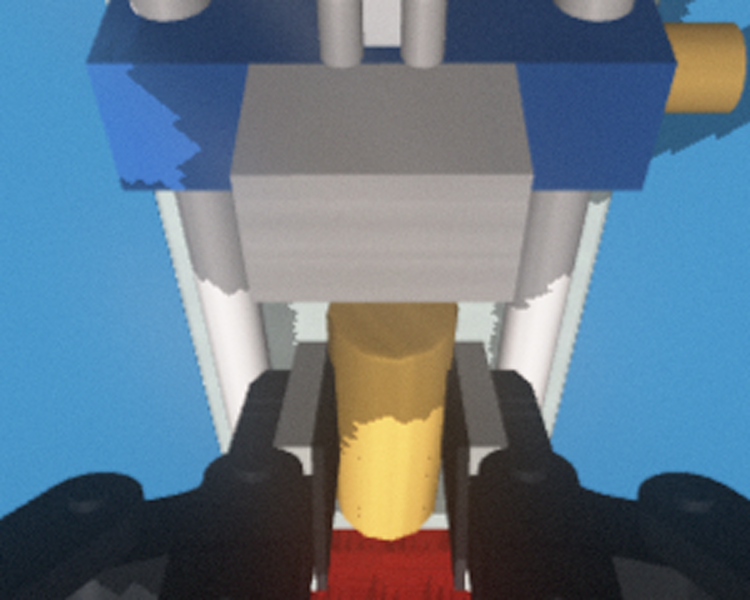

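The rod lies above the cradle, clear of the nose (whose edge is at y≈175 in this crop) and about 1 mm to one side. I'll correct that while lowering.

>>> {"op": "send_rows", "data": {"increments": [{"dx":0,"dy":-0.0023,"dz":0,"yaw":0,"claw":1},{"dx":0.003,"dy":-0.0023,"dz":0.005,"yaw":0,"claw":1},{"dx":0.005,"dy":-0.0023,"dz":0.009,"yaw":0,"claw":1},{"dx":0.005,"dy":-0.0023,"dz":0.009,"yaw":0,"claw":1}]}}

```text
time: 21.1
tool_pos: [0.5075, -0.1791, 0.0607]
tool_rot: [0.242, 0.322, 0.911, -0.083]
contact_force: [0.8, 0.2, -0.6]
gripper_width: 0.203
grasp_force: 59.3
```

>>> {"op": "send_rows", "data": {"increments": [{"dx":0.001,"dy":0,"dz":0.0017,"yaw":0,"claw":1},{"dx":0.001,"dy":0,"dz":0.0017,"yaw":0,"claw":1}]}}

```text
time: 21.35
tool_pos: [0.5077, -0.1792, 0.0599]
tool_rot: [0.242, 0.322, 0.911, -0.083]
contact_force: [-0.8, -0.1, -1.1]
gripper_width: 0.205
grasp_force: 59.3
```

```bash
python3 - <<'E'
from h import *
p,R=st()
E
```

```text
t 21.35 j [-0.4113 -0.2524  2.2664 -0.2153  0.6363 -1.1607] p [ 0.5077 -0.1792  0.0599] w 0.2054115503674046 gf 59.25873577594757 F [-0.8324 -0.0963 -1.1009]
R cols x [-0.6753  0.5475 -0.4943] y [0.6278 0.7783 0.0044] z [ 0.3871 -0.3073 -0.8693]
```

No contact yet, so I'll keep lowering in 0.8 mm steps.

>>> {"op": "send_rows", "data": {"increments": [{"dx":0.001,"dy":0,"dz":0.0017,"yaw":0,"claw":1},{"dx":0.001,"dy":0,"dz":0.0017,"yaw":0,"claw":1}]}}

```text
time: 21.6
tool_pos: [0.5081, -0.1793, 0.0595]
tool_rot: [0.242, 0.322, 0.911, -0.083]
contact_force: [0.4, -0.1, 0.4]
gripper_width: 0.202
grasp_force: 59.6
```

>>> {"op": "send_rows", "data": {"increments": [{"dx":0.001,"dy":0,"dz":0.0017,"yaw":0,"claw":1},{"dx":0.001,"dy":0,"dz":0.0017,"yaw":0,"claw":1}]}}

```text
time: 21.85
tool_pos: [0.5085, -0.1796, 0.0594]
tool_rot: [0.243, 0.322, 0.911, -0.083]
contact_force: [-3.6, 1.4, 5.9]
gripper_width: 0.203
grasp_force: 60.2
```

>>> {"op": "send_rows", "data": {"increments": [{"dx":0.001,"dy":0,"dz":0.0017,"yaw":0,"claw":1},{"dx":0.001,"dy":0,"dz":0.0017,"yaw":0,"claw":1}]}}

```text
time: 22.1
tool_pos: [0.509, -0.18, 0.0594]
tool_rot: [0.243, 0.322, 0.911, -0.084]
contact_force: [-5.4, 1.4, 8.9]
gripper_width: 0.208
grasp_force: 60.7
```

The rod touches down at the expected height with about 9 N. Next I open and back out along the tool axis.

>>> {"op": "send_rows", "data": {"increments": [{"dx":-0.001,"dy":0,"dz":-0.0017,"yaw":0,"claw":0.4},{"dx":-0.001,"dy":0,"dz":-0.0017,"yaw":0,"claw":0},{"dx":-0.001,"dy":0,"dz":-0.0017,"yaw":0,"claw":0},{"dx":-0.001,"dy":0,"dz":-0.0017,"yaw":0,"claw":0},{"dx":0,"dy":0,"dz":-0.04,"yaw":0,"claw":0},{"dx":0,"dy":0,"dz":-0.1,"yaw":0,"claw":0},{"dx":0,"dy":0,"dz":-0.18,"yaw":0,"claw":0},{"dx":0,"dy":0,"dz":-0.26,"yaw":0,"claw":0},{"dx":0,"dy":0,"dz":-0.26,"yaw":0,"claw":0}]}}

```text
time: 23.22
tool_pos: [0.4588, -0.1393, 0.1745]
tool_rot: [0.246, 0.322, 0.911, -0.083]
contact_force: [0.6, -0.2, -0.0]
gripper_width: 0.501
grasp_force: 0.0
```

```bash
python3 - <<'E'
from h import *
import cv2
p,R=st();lean(R);np.savez('w6',p=p,R=R)
f=manip.grab_frame('wrist');cv2.imwrite('pics/w6.png',cv2.resize(f[:,:,::-1],(800,600),interpolation=cv2.INTER_CUBIC))
E
```

```text
t 23.225 j [-0.3623 -0.6248  2.3147 -0.1845  0.955  -1.1849] p [ 0.4588 -0.1393  0.1745] w 0.5007944645761647 gf 0.0 F [ 0.6391 -0.1537 -0.0162]
R cols x [-0.6719  0.5455 -0.501 ] y [0.6271 0.7789 0.0069] z [ 0.394  -0.3095 -0.8654]
lean 30.068040259752312 az -38.152025521458846 x az 140.92978644371007
```

View pics/w6.png

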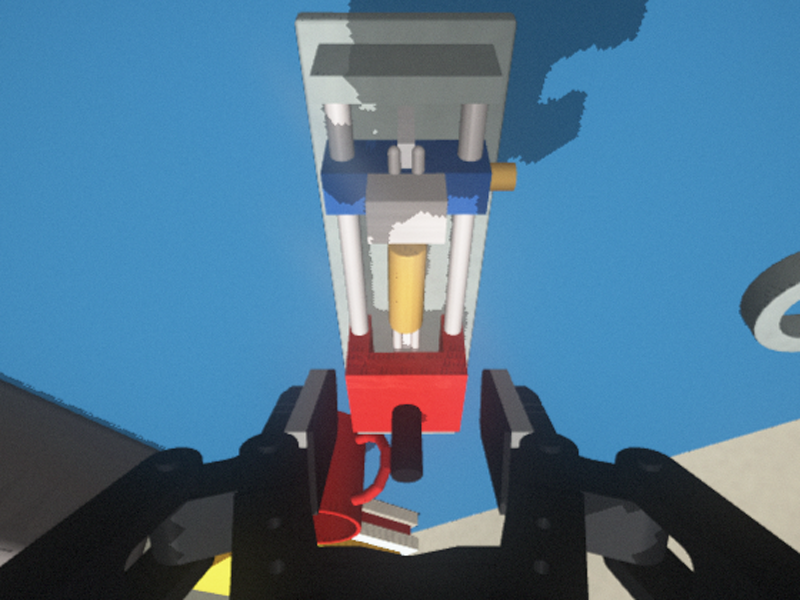

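The rod rests in the cradle, from (407,250) to (407,325), with the carriage's front edge at y≈374. The knob runs from (407,410) up to its top at about (406,470), and the mug stands behind it on the left. Next, the knob's position and its distance from the mug.

```bash
python3 - <<'E'
from h import *
f=np.load('w6.npz');p,R=f['p'],f['R'];s=.7
W=lambda u,v,z:wray(u*s,v*s,z,p,R)
O=np.array([.522,-.192,0]);g=np.radians(-39);G=np.array([np.cos(g),np.sin(g),0]);N=np.array([-np.sin(g),np.cos(g),0])
def show(n,x): print(n,x,'gx %.1f gy %.1f'%((x-O)@G*1000,(x-O)@N*1000))
show('car front',W(407,374,.074));show('knob base front',W(407,405,.074));show('knob top',W(406,468,.12));show('car rear',W(404,432,.074))
show('nose',W(407,244,.074));show('rod ends',W(407,252,.072));show('rod',W(406,326,.072))
show('mug handle',W(388,470,.05));show('mughandle top cam',ray('top',395,178,.05));show('mug c',ray('top',428,176,.095))
p,R=st()
for gx in(92,):
  K=O+.0*N+.001*N+gx/1000*G
  for h in(.20,.16,.10): print('K',K+[0,0,h],inc(p,R,K+[0,0,h]))
E
```

```text
car front [ 0.5627 -0.2234  0.074 ] gx 51.4 gy 1.2
knob base front [ 0.5906 -0.2459  0.074 ] gx 87.2 gy 1.3
knob top [ 0.5872 -0.2442  0.12  ] gx 83.5 gy 0.5
car rear [ 0.6174 -0.2703  0.074 ] gx 123.4 gy -0.8
nose [ 0.4802 -0.157   0.074 ] gx -54.6 gy 0.9
rod ends [ 0.4855 -0.1612  0.072 ] gx -47.7 gy 0.9
rod [ 0.5283 -0.1964  0.072 ] gx 7.7 gy 0.5
mug handle [ 0.6958 -0.3526  0.05  ] gx 236.2 gy -15.4
mughandle top cam [ 0.6683 -0.3392  0.05  ] gx 206.3 gy -22.4
mug c [ 0.6637 -0.4028  0.095 ] gx 242.8 gy -74.7
t 23.275 j [-0.3628 -0.6219  2.3164 -0.1845  0.9547 -1.1848] p [ 0.458  -0.1392  0.1719] w 0.5018137497755145 gf 0.0 F [-0.5261  0.4137 -1.1775]
R cols x [-0.6737  0.5465 -0.4975] y [0.6275 0.7786 0.0057] z [ 0.3905 -0.3083 -0.8675]
K [ 0.5941 -0.2491  0.2   ] [-0.3315 -0.      0.1252]
K [ 0.5941 -0.2491  0.16  ] [-0.2917 -0.0005  0.1946]
K [ 0.5941 -0.2491  0.1   ] [-0.232  -0.0011  0.2987]
```

```bash
python3 - <<'E'
from h import *
p,R=st()
O=np.array([.522,-.192,0]);g=np.radians(-39);G=np.array([np.cos(g),np.sin(g),0]);N=np.array([-np.sin(g),np.cos(g),0])
K=O+.0009*N+.099*G
for h in(.19,.15,.092): print('K',K+[0,0,h],inc(p,R,K+[0,0,h]))
print('per 10mm -G',inc(p,R,p-.01*G))
E
```

```text
t 23.275 j [-0.3628 -0.6219  2.3164 -0.1845  0.9547 -1.1848] p [ 0.458  -0.1392  0.1719] w 0.5018137497755145 gf 0.0 F [-0.5261  0.4137 -1.1775]
R cols x [-0.6737  0.5465 -0.4975] y [0.6275 0.7786 0.0057] z [ 0.3905 -0.3083 -0.8675]
K [ 0.5995 -0.2536  0.19  ] [-0.3337 -0.0004  0.1496]
K [ 0.5995 -0.2536  0.15  ] [-0.2939 -0.0008  0.219 ]
K [ 0.5995 -0.2536  0.092 ] [-0.2362 -0.0015  0.3196]
per 10mm -G [ 0.0173  0.     -0.0099]
```

>>> {"op": "send_rows", "data": {"increments": [{"dx":-0.1,"dy":0,"dz":0,"yaw":0,"claw":0},{"dx":-0.2,"dy":0,"dz":0.07,"yaw":0,"claw":0},{"dx":-0.3,"dy":0,"dz":0.13,"yaw":0,"claw":0},{"dx":-0.334,"dy":0,"dz":0.15,"yaw":0,"claw":0},{"dx":-0.334,"dy":0,"dz":0.15,"yaw":0,"claw":0},{"dx":-0.294,"dy":-0.001,"dz":0.219,"yaw":0,"claw":0},{"dx":-0.265,"dy":-0.001,"dz":0.27,"yaw":0,"claw":0},{"dx":-0.236,"dy":-0.001,"dz":0.32,"yaw":0,"claw":0},{"dx":-0.236,"dy":-0.001,"dz":0.32,"yaw":0,"claw":0}]}}

```text
time: 24.4
tool_pos: [0.5954, -0.2514, 0.0844]
tool_rot: [0.238, 0.322, 0.913, -0.082]
contact_force: [-0.5, 0.2, -0.7]
gripper_width: 0.499
grasp_force: 0.0
```

```bash
python3 - <<'E'
from h import *
p,R=st();lean(R)
O=np.array([.522,-.192,0]);g=np.radians(-39);G=np.array([np.cos(g),np.sin(g),0]);N=np.array([-np.sin(g),np.cos(g),0])
K=O+.0009*N+.099*G+[0,0,.092];print(inc(p,R,K),'gx',(p-O)@G,'gy',(p-O)@N)
E
```

```text
t 24.4 j [-0.4723 -0.016   2.0064 -0.1601  0.6572 -1.2616] p [ 0.5954 -0.2514  0.0844] w 0.4993720183771593 gf 0.0 F [-0.4903  0.1829 -0.715 ]
R cols x [-0.679   0.5492 -0.4871] y [0.6277 0.7784 0.0028] z [ 0.3807 -0.3039 -0.8733]
lean 29.152823552379257 az -38.59589317349122 x az 141.03036903004536
[-0.0154  0.0018 -0.0089] gx 0.09441848084012262 gy -7.4528821465451145e-06
```

Within reach and not touching. I'll make the small correction, then pinch the knob.

>>> {"op": "send_rows", "data": {"increments": [{"dx":-0.015,"dy":0.002,"dz":-0.008,"yaw":0,"claw":0},{"dx":-0.015,"dy":0.002,"dz":-0.008,"yaw":0,"claw":0},{"dx":-0.015,"dy":0.002,"dz":-0.008,"yaw":0,"claw":0.4},{"dx":-0.015,"dy":0.002,"dz":-0.008,"yaw":0,"claw":1},{"dx":-0.015,"dy":0.002,"dz":-0.008,"yaw":0,"claw":1},{"dx":-0.015,"dy":0.002,"dz":-0.008,"yaw":0,"claw":1},{"dx":-0.015,"dy":0.002,"dz":-0.008,"yaw":0,"claw":1}]}}

```text
time: 25.28
tool_pos: [0.6031, -0.2566, 0.0983]
tool_rot: [0.243, 0.322, 0.911, -0.084]
contact_force: [-5.0, -1.1, 6.2]
gripper_width: 0.213
grasp_force: 58.6
```

```bash
cat > g.py <<'E'
from h import *
p,R=st()
O=np.array([.522,-.192,0]);g=np.radians(-39);G=np.array([np.cos(g),np.sin(g),0]);N=np.array([-np.sin(g),np.cos(g),0])
F=manip.state()["contact_force"]
print('gx',(p-O)@G,'gy',(p-O)@N,'Fg',F@G,'Fn',F@N,'10mm -G',inc(p,R,p-.01*G))
E
python3 g.py
```

```text
t 25.275 j [-0.4734 -0.0189  1.9854 -0.1594  0.6705 -1.2653] p [ 0.6031 -0.2566  0.0983] w 0.21272208542859647 gf 58.623236417770386 F [-5.0494 -1.1403  6.1729]
R cols x [-0.6748  0.5461 -0.4963] y [0.6277 0.7784 0.003 ] z [ 0.388  -0.3096 -0.8681]
gx 0.10368619289905835 gy 0.0008681045307092008 Fg -3.20643929170302 Fn -4.063877803492632 10mm -G [ 0.0174  0.     -0.0099]
```

>>> {"op": "send_rows", "data": {"increments": [{"dx":0.009,"dy":0,"dz":-0.005,"yaw":0,"claw":1},{"dx":0.017,"dy":0,"dz":-0.01,"yaw":0,"claw":1},{"dx":0.026,"dy":0,"dz":-0.015,"yaw":0,"claw":1},{"dx":0.035,"dy":0,"dz":-0.02,"yaw":0,"claw":1},{"dx":0.044,"dy":0,"dz":-0.025,"yaw":0,"claw":1},{"dx":0.052,"dy":0,"dz":-0.03,"yaw":0,"claw":1},{"dx":0.061,"dy":0,"dz":-0.035,"yaw":0,"claw":1},{"dx":0.061,"dy":0,"dz":-0.035,"yaw":0,"claw":1}]}}

```text
time: 26.28
tool_pos: [0.5757, -0.2344, 0.0983]
tool_rot: [0.243, 0.322, 0.911, -0.084]
contact_force: [-5.5, -2.8, 5.3]
gripper_width: 0.212
grasp_force: 59.5
```

```bash
python3 g.py
```

```text
t 26.275 j [-0.4585 -0.1005  2.0632 -0.1698  0.676  -1.2444] p [ 0.5757 -0.2344  0.0983] w 0.21227748375990965 gf 59.52534198760986 F [-5.4738 -2.7912  5.3246]
R cols x [-0.6745  0.5461 -0.4968] y [0.6277 0.7784 0.0033] z [ 0.3885 -0.3097 -0.8679]
gx 0.06842101179242782 gy 0.0009023381901882644 Fg -2.4973433444392996 Fn -5.613933726755176 10mm -G [ 0.0174  0.     -0.0099]
```

>>> {"op": "send_rows", "data": {"increments": [{"dx":0.003,"dy":0,"dz":-0.0015,"yaw":0,"claw":1},{"dx":0.007,"dy":0,"dz":-0.004,"yaw":0,"claw":1}]}}

```text
time: 26.52
tool_pos: [0.573, -0.2322, 0.0983]
tool_rot: [0.243, 0.322, 0.911, -0.084]
contact_force: [-0.3, -6.1, 2.5]
gripper_width: 0.215
grasp_force: 59.2
```

>>> {"op": "send_rows", "data": {"increments": [{"dx":0.003,"dy":0,"dz":-0.0015,"yaw":0,"claw":1},{"dx":0.007,"dy":0,"dz":-0.004,"yaw":0,"claw":1}]}}

```text
time: 26.78
tool_pos: [0.5699, -0.2296, 0.0984]
tool_rot: [0.243, 0.322, 0.911, -0.084]
contact_force: [0.1, -6.4, 2.9]
gripper_width: 0.212
grasp_force: 59.1
```

```bash
python3 g.py
```

```text
t 26.775 j [-0.455  -0.1189  2.0801 -0.1724  0.6768 -1.2395] p [ 0.5699 -0.2296  0.0984] w 0.21210332728220754 gf 59.088576436042786 F [ 0.0799 -6.387   2.8583]
R cols x [-0.674   0.5458 -0.4978] y [0.6277 0.7784 0.0035] z [ 0.3894 -0.3101 -0.8673]
gx 0.06094247571846455 gy 0.0009037823979911828 Fg 4.081573628503943 Fn -4.9133845164008 10mm -G [ 0.0173  0.     -0.01  ]
```

>>> {"op": "send_rows", "data": {"increments": [{"dx":0.0035,"dy":0,"dz":-0.002,"yaw":0,"claw":1},{"dx":0.0035,"dy":0,"dz":-0.002,"yaw":0,"claw":1}]}}

```text
time: 27.02
tool_pos: [0.5682, -0.2283, 0.0983]
tool_rot: [0.243, 0.322, 0.911, -0.084]
contact_force: [-1.4, -4.6, 4.9]
gripper_width: 0.214
grasp_force: 59.1
```

>>> {"op": "send_rows", "data": {"increments": [{"dx":0.0017,"dy":0,"dz":-0.001,"yaw":0,"claw":1},{"dx":0.0017,"dy":0,"dz":-0.001,"yaw":0,"claw":1}]}}

```text
time: 27.28
tool_pos: [0.5675, -0.2277, 0.0983]
tool_rot: [0.243, 0.322, 0.911, -0.084]
contact_force: [-1.4, -5.8, 1.6]
gripper_width: 0.209
grasp_force: 59.1
```

```bash
python3 g.py
```

```text
t 27.275 j [-0.4536 -0.1261  2.0867 -0.1733  0.6781 -1.2377] p [ 0.5675 -0.2277  0.0983] w 0.20930603556932859 gf 59.11327242851257 F [-1.4248 -5.7542  1.564 ]
R cols x [-0.6742  0.5458 -0.4975] y [0.6277 0.7784 0.0034] z [ 0.3891 -0.31   -0.8675]
gx 0.05781975746963935 gy 0.000880273333982976 Fg 2.5139096058806767 Fn -5.368519896270931 10mm -G [ 0.0173  0.     -0.0099]
```

>>> {"op": "send_rows", "data": {"increments": [{"dx":0.0017,"dy":0,"dz":-0.001,"yaw":0,"claw":1},{"dx":0.0017,"dy":0,"dz":-0.001,"yaw":0,"claw":1}]}}

```text
time: 27.52
tool_pos: [0.5667, -0.2271, 0.0983]
tool_rot: [0.243, 0.322, 0.911, -0.084]
contact_force: [-1.2, -5.6, 3.2]
gripper_width: 0.215
grasp_force: 59.1
```

>>> {"op": "send_rows", "data": {"increments": [{"dx":0.0017,"dy":0,"dz":-0.001,"yaw":0,"claw":1},{"dx":0.0017,"dy":0,"dz":-0.001,"yaw":0,"claw":1}]}}

```text
time: 27.78
tool_pos: [0.5661, -0.2266, 0.0983]
tool_rot: [0.244, 0.322, 0.911, -0.084]
contact_force: [0.9, -6.9, 2.7]
gripper_width: 0.21
grasp_force: 58.8
```

```bash
python3 g.py|tail -1
```

```text
gx 0.056049478349938245 gy 0.0008846581641905507 Fg 5.010954488643204 Fn -4.75809565735496 10mm -G [ 0.0173  0.     -0.01  ]
```

>>> {"op": "send_rows", "data": {"increments": [{"dx":0.0017,"dy":0,"dz":-0.001,"yaw":0,"claw":1},{"dx":0.0017,"dy":0,"dz":-0.001,"yaw":0,"claw":1}]}}

```text
time: 28.02
tool_pos: [0.5661, -0.2265, 0.0984]
tool_rot: [0.245, 0.322, 0.911, -0.084]
contact_force: [7.7, -12.0, -5.1]
gripper_width: 0.212
grasp_force: 59.0
```

>>> {"op": "send_rows", "data": {"increments": [{"dx":0.0017,"dy":0,"dz":-0.001,"yaw":0,"claw":1},{"dx":0.0017,"dy":0,"dz":-0.001,"yaw":0,"claw":1}]}}

```text
time: 28.28
tool_pos: [0.566, -0.2265, 0.0985]
tool_rot: [0.246, 0.322, 0.91, -0.084]
contact_force: [15.9, -16.6, -10.9]
gripper_width: 0.212
grasp_force: 59.3
```

```bash
python3 g.py|tail -1
```

```text
gx 0.055890170768088006 gy 0.0008693815796589092 Fg 22.85339062559591 Fn -2.8948787351248795 10mm -G [ 0.0173  0.0001 -0.01  ]
```

The rod is hard against the anvil, with about 20 N of push and the carriage stopped. I'll release the knob and back away.

>>> {"op": "send_rows", "data": {"increments": [{"dx":0,"dy":0,"dz":0,"yaw":0,"claw":0.3},{"dx":0,"dy":0,"dz":0,"yaw":0,"claw":-0.2},{"dx":0,"dy":0,"dz":0,"yaw":0,"claw":-0.2},{"dx":0,"dy":0,"dz":0,"yaw":0,"claw":-0.2},{"dx":0,"dy":0,"dz":-0.04,"yaw":0,"claw":-0.2},{"dx":0,"dy":0,"dz":-0.1,"yaw":0,"claw":-0.2},{"dx":0,"dy":0,"dz":-0.2,"yaw":0,"claw":-0.2},{"dx":0,"dy":0,"dz":-0.3,"yaw":0,"claw":-0.2},{"dx":0,"dy":0,"dz":-0.4,"yaw":0,"claw":-0.2},{"dx":0,"dy":0,"dz":-0.4,"yaw":0,"claw":-0.2}]}}

```text
time: 29.52
tool_pos: [0.4876, -0.1623, 0.2771]
tool_rot: [0.247, 0.322, 0.91, -0.083]
contact_force: [-0.5, 0.1, 0.6]
gripper_width: 0.6
grasp_force: 0.0
```

```bash
python3 - <<'E'
from h import *
import cv2
p,R=st()
f=cv2.cvtColor(manip.grab_frame('top'),cv2.COLOR_RGB2BGR);cv2.imwrite('pics/top9.png',f)
a=cv2.imread('pics/top0.png')
O=np.array([.522,-.192,0]);g=np.radians(-39);G=np.array([np.cos(g),np.sin(g),0]);N=np.array([-np.sin(g),np.cos(g),0])
c=manip.camera_params('top');K=np.array(c['camera_matrix']);E=np.array(c['extrinsics'])
def px(x): y=K@(E[:3,:3]@x+E[:3,3]);return y[:2]/y[2]
# colour profile along gauge centreline at z=.074, offset y for knob-free line
for gx in range(-70,64,4):
    u,v=px(O+gx/1e3*G+.001*N+[0,0,.073]);print(gx,f[int(round(v)),int(round(u))][::-1],end=' ')
# changed area outside the gauge/bin (mug, tape, stapler)
for n,(x,y,w,h) in dict(mug=(392,155,60,50),tape=(235,125,45,45),stapler=(230,250,32,65)).items():
    print('\n',n,np.abs(f[y:y+h,x:x+w].astype(int)-a[y:y+h,x:x+w]).max(2).__gt__(40).sum())
E
```

```text
t 29.525 j [-0.3922 -0.5856  2.1221 -0.1526  1.0987 -1.2492] p [ 0.4876 -0.1623  0.2771] w 0.5996682943713049 gf 0.0 F [-0.4845  0.0748  0.6358]
R cols x [-0.6709  0.5447 -0.5032] y [0.6268 0.7791 0.0075] z [ 0.3962 -0.3104 -0.8641]
-70 [56 54 55] -66 [39 37 37] -62 [32 29 31] -58 [31 30 30] -54 [27 24 25] -50 [26 29 32] -46 [25 25 26] -42 [31 33 33] -38 [32 31 33] -34 [30 32 30] -30 [22 24 25] -26 [32 32 34] -22 [34 32 31] -18 [68 58 42] -14 [176 138  74] -10 [174 137  71] -6 [173 135  72] -2 [226 178  91] 2 [236 190 100] 6 [226  67  57] 10 [238  69  61] 14 [238  68  60] 18 [238  71  62] 22 [238  64  58] 26 [237  64  57] 30 [238  66  59] 34 [238  66  60] 38 [113  31  29] 42 [19 20 20] 46 [23 18 19] 50 [30 31 32] 54 [55 52 53] 58 [59 55 55] 62 [56 55 54] 
 mug 0

 tape 0

 stapler 441
```

The rod now meets the red jaw with no gap. The mug and tape are unchanged. The stapler area may only be hidden or shaded by the arm, so I'll swing the arm aside and compare again.

```bash
python3 -c "
from h import *
p,R=st();print(inc(p,R,p+[0,0,.15]),inc(p,R,[.30,-.36,.52]))"
```

```text
t 29.575 j [-0.3927 -0.5827  2.1247 -0.1526  1.0985 -1.2491] p [ 0.4869 -0.1623  0.2737] w 0.6002948044825304 gf 0.0 F [-0.0234  0.3286 -0.5865]
R cols x [-0.6731  0.546  -0.4988] y [0.6273 0.7788 0.0061] z [ 0.3918 -0.3088 -0.8667]
[-0.1496  0.0018 -0.26  ] [-0.21   -0.5394 -0.4513]
```

>>> {"op": "send_rows", "data": {"increments": [{"dx":-0.15,"dy":0,"dz":-0.26,"yaw":0,"claw":-0.2},{"dx":-0.15,"dy":0,"dz":-0.26,"yaw":0,"claw":-0.2},{"dx":-0.15,"dy":0,"dz":-0.26,"yaw":0,"claw":-0.2},{"dx":-0.21,"dy":-0.54,"dz":-0.45,"yaw":0,"claw":-0.2},{"dx":-0.21,"dy":-0.54,"dz":-0.45,"yaw":0,"claw":-0.2},{"dx":-0.21,"dy":-0.54,"dz":-0.45,"yaw":0,"claw":-0.2},{"dx":-0.21,"dy":-0.54,"dz":-0.45,"yaw":0,"claw":-0.2},{"dx":-0.21,"dy":-0.54,"dz":-0.45,"yaw":0,"claw":-0.2},{"dx":-0.21,"dy":-0.54,"dz":-0.45,"yaw":0,"claw":-0.2},{"dx":-0.21,"dy":-0.54,"dz":-0.45,"yaw":0,"claw":-0.2},{"dx":-0.21,"dy":-0.54,"dz":-0.45,"yaw":0,"claw":-0.2}]}}

```text
time: 30.95
tool_pos: [0.3015, -0.3602, 0.5157]
tool_rot: [0.241, 0.322, 0.912, -0.082]
contact_force: [-0.5, -0.5, 1.2]
gripper_width: 0.599
grasp_force: 0.0
```

```bash
python3 - <<'E'
from h import *
import cv2
f=cv2.cvtColor(manip.grab_frame('top'),cv2.COLOR_RGB2BGR);a=cv2.imread('pics/top0.png')
sc=cv2.cvtColor(manip.grab_frame('scene'),cv2.COLOR_RGB2BGR);sa=cv2.imread('pics/scene0.png')
O=np.array([.522,-.192,0]);g=np.radians(-39);G=np.array([np.cos(g),np.sin(g),0]);N=np.array([-np.sin(g),np.cos(g),0])
c=manip.camera_params('top');K=np.array(c['camera_matrix']);E=np.array(c['extrinsics'])
def px(x): y=K@(E[:3,:3]@x+E[:3,3]);return y[:2]/y[2]
for gx in range(-66,14,3):
    u,v=px(O+gx/1e3*G+.001*N+[0,0,.073]);print(gx,f[int(round(v)),int(round(u))][::-1],end=' ')
def blue(i):
    h=cv2.cvtColor(i,cv2.COLOR_BGR2HSV);m=((h[...,0]>106)&(h[...,1]>190)&(h[...,2]>60));m[:245]=0;m[320:]=0;m[:,:228]=0;m[:,268:]=0
    y,x=np.nonzero(m);return x.mean(),y.mean(),len(x)
print('\nstapler',blue(a),blue(f))
D=lambda p,q,x,y,w,h:(np.abs(p[y:y+h,x:x+w].astype(int)-q[y:y+h,x:x+w]).max(2)>40).sum()
print('top mug',D(f,a,392,155,60,50),'tape',D(f,a,235,125,45,45),'stapler',D(f,a,230,250,32,65),'bin less rod',D(f,a,105,205,65,75))
print('scene stapler',D(sc,sa,255,160,32,45),'tape',D(sc,sa,305,245,50,45),'mug',D(sc,sa,135,275,60,60),'bin',D(sc,sa,340,145,45,38))
E
```

```text
-66 [238 239 236] -63 [238 239 233] -60 [238 238 232] -57 [230 224 206] -54 [234 216 144] -51 [236 212 109] -48 [237 211 112] -45 [237 211 110] -42 [235 206 106] -39 [236 204 108] -36 [237 208 108] -33 [236 204 107] -30 [236 205 107] -27 [237 205 109] -24 [238 200 107] -21 [237 204 107] -18 [236 202 105] -15 [236 198 106] -12 [236 197 103] -9 [236 195 104] -6 [236 196 102] -3 [236 195 102] 0 [237 193 102] 3 [232 184  94] 6 [221  65  55] 9 [234  66  59] 12 [233  64  56] 
stapler (np.float64(249.66666666666666), np.float64(276.3333333333333), 6) (np.float64(247.4), np.float64(282.0), 5)
top mug 0 tape 0 stapler 0 bin less rod 0
scene stapler 47 tape 0 mug 0 bin 0
```

The stapler, mug, tape and bin match the first picture from above, and the brass spans nose to jaw with no gap.

```bash
python3 -c "
from plant import manip
print(manip.job_done())"
```

```text
the job is handed in; nothing more can be done
None
```

The brass rod is in the gauge cradle, pinched between the anvil and the red carriage with about 20 N applied at closing; the other bin parts and the stapler, mug and tape look unmoved in the last pictures, and the job was handed in at about 31 s, but a joint reading slightly past its stated range (joint 3 at 0.0547, limit 0.06; joint 4 at -1.0248, limit -1.02) while leaning the tool could count against it.

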